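# Fetch the pipe flange from behind the tall things in a welding booth

### The arm

A 6-joint arm with a two-finger parallel gripper is mounted at the origin on the work surface. World frame = base frame: x ahead of the robot, y to its left, z up, the work surface at z = 0. Lengths are in m, angles in rad, forces in N, time in s.
With the tool pointing down it reaches from about 0.35 to 0.775 m from the base axis. Payload 7.3 kg.
Tool frame: the origin (TCP) lies on the mounting face of the last link; the fingertips stand 178 mm ahead of it and the grasp point (between the pads) lies 159 mm ahead of it (robot.tcp_to_tips is the distance from the TCP to the fingertips, in m); z points along the fingers, y is the direction in which the jaws open and shut (so a half turn about z gives the same grasp; the last joint's range is limited). The gripper opens to 92 mm and grips with 3 to 60 N. Pads are 19 mm wide; open, the fingers measure 130 mm over their backs; the gripper's body (75 mm by 190 mm) begins 47 mm behind the grasp point.
Start: joints at [-1.451, 0.342, 1.524, -0, 1.275, -0.146], TCP at [0.138, -0.507, 0.405] pointing down, gripper open.
Joint ranges: [-2.53, 2.53], [-0.77, 2.02], [0.04, 2.7], [-1, 4.14], [0.28, 2.66], [-3.11, 3.11]. Speed limits (rad/s): [2.57, 2.57, 3.14, 3.14, 3.14, 3.14].

### API

Orientations are given as [roll, pitch, yaw] about the fixed x, y, z axes, in that order (R = Rz(yaw) Ry(pitch) Rx(roll)).
In Python, from cell import robot, viewer gives the robot as it stands.
- The arm moves only by the shell command python3 -m creep 'ROWS' [OPENING] [FORCE]. ROWS is JSON, a list that holds one entry, the list of rows, each a list of 6 numbers: the shift along the world's x, y, z in mm, then the turn, a rotation vector about the world's x, y, z in degrees. A call has 1 to 5 rows; each row shifts and turns the pose as measured when the row begins; what a row does not reach is not made up. A row lasts 1/12 s, in which the tool goes at most 41.7 mm and 7.16 degrees, less where a joint would pass 70% of its speed; a pose out of reach is approached as far as the arm can. A call with a gripper value outside its range is refused whole. OPENING is the closure, from -1 (fully open) to 1 (shut), set as the call begins (- or left out, the last holds). The fingers move at their own pace and stop on an object; FORCE is the grip in N (left out, the last holds). Time passes only in rows, so rows that do not move let the fingers close. It gives the time, the measured TCP pose, the force and the opening at its end, in the units of the state.
- robot.observe(): the state, without advancing time (a new reading comes with each control period).
- viewer.read_camera(name): name is "scene" or "side" or "wrist"; returns the picture (384x512x3 uint8, blue, green, red); there is no depth.
- viewer.camera_model(name): a dict with "fx", "fy", "cx", "cy" (pixels), "pose" (4x4, takes a point from camera to world coordinates); the wrist camera has in their place "mount" (4x4, takes a point from camera to tool coordinates, whose origin is the TCP and whose axes are the flange's). Camera axes: x right, y up, looking along -z (the intrinsics and any distortion apply to the point x, -y, -z); pixel columns grow to the right and rows downward; lengths in m; the calibration is good to about 2 mm. A picture is of the moment at which its call begins: read the wrist's pose just before it. camera_model takes no time and is no camera call.
- robot.hand_in(): hands the job in, once; it reports no verdict.
The state is a dict: "time": time; "qpos": joint angles; "qvel": joint speeds; "joint_efforts": joint torques, N m; "tool_pos": TCP position; "tool_rot": TCP orientation; "contact_force": force on the tool from outside, world axes, zero at the start; "torque": the same for the moment, N m; "opening": finger opening in m.
Only numpy, scipy, OpenCV 4.12 (cv2) and the standard library are available. Lean on these libraries where they do the work, as an engineer would, in place of code of your own. Each camera call takes 0.05 s, during which the arm holds its last target. There are 200 camera calls.

### The job

Set up the pipe flange for welding: it stands at the back of the steel tray, hemmed in by the spray can, the rod canister and the square tube, so first stand all three of these together on the plywood board, then fetch the flange and set it flat on the round plate of the positioner, over its stub post. Last, put the can, the canister and the tube back in the tray, each on the spot where it stood at the start. Keep those three upright all the while, and leave the wire brush, the red magnet and the hex nut where they lie.

Things in the scene. Friction and masses are not known exactly. Their poses are not given: they have to be found in the camera images.
- tray: Fixed tray of dark sheet steel, 210 (x) by 250 (y) mm; floor top 5 mm above the table, rims 17 mm high on three sides, 50 mm at the back (+x). Origin: centre of the underside, at table level; x to the back, z up. The flange stands about 45 mm behind its centre; the tall things stand left, right and in front of the flange, 80 mm from it centre to centre, in any order.
- board: Fixed plywood board lying on the table to one side of the tray, 280 (x) by 160 (y) mm, 18 mm thick, empty at the start. Origin: centre of the underside; x along its length, z up; its top is 18 mm above its origin.
- positioner: Fixed welding positioner, on the other side of the tray from the board: blue base 130 by 130 mm, above it a round aluminium plate 130 mm across (it does not turn), its top 75 mm above the table, with a brass stub post 16 mm in diameter rising 26 mm from its centre, tapered in the top 6 mm. Origin: centre of the underside, at table level, below the post; z up.
- spray_can: Loose upright aluminium spray can with a white paper label and a white cap: body 56 mm in diameter and straight up to 94 mm, cap 44 mm in diameter from 100 to 120 mm, total height 120 mm, about 0.35 kg. Origin: centre of the underside, z up along its axis. Grip it round the body near its top, or by the cap.
- rod_canister: Loose upright grey plastic canister for welding rods with a black screw cap: body 44 mm in diameter up to 108 mm, cap 50 mm in diameter from 108 to 138 mm (total height), about 0.45 kg. Origin: centre of the underside, z up along its axis. Grip it by the cap.
- square_tube: Loose upright offcut of square steel tube, 40 by 40 mm outside, 4 mm wall, open at the top, 100 mm high, about 0.45 kg. Origin: centre of the underside, z up along its axis, x and y square to its faces.
- flange: Loose steel pipe flange lying flat, hub up: round plate 84 mm in diameter and 12 mm thick with four bolt holes that are only marked, and on it a straight hub 48 mm in diameter up to 50 mm (total height); a bore 34 mm in diameter goes right through. About 0.6 kg. Origin: centre of the underside, z up along the bore. Grip it across the hub.
- nut: Bystander: loose steel hex nut, 38 mm across and 20 mm thick, lying in the front right corner (-x, -y) of the tray. Origin: centre of its underside.
- brush: Bystander: loose wire brush lying bristles up on the table beyond the tray, 250 by 30 mm and 38 mm high, its length roughly along world y. Origin: centre of its underside.
- magnet: Bystander: loose red triangular welding magnet, 56 mm long and 16 mm thick, lying in the front left corner (-x, +y) of the tray. Origin: about the centre of its underside.
Not all that is in view belongs to the job. Leave any orange or yellow look-alike of the rod_canister alone.

How it is judged:
By the outcome, as a careful person would: the job done as asked, in the order asked, and still so for the second after the job is handed in, with the robot touching nothing.
It also fails if it takes over 139 s, if anything falls off the work surface, if the arm or the gripper's body presses on something with over 40 N, if the wrist force passes 120 N, or if a joint passes its speed limit or range.

## Working session

There is one attempt and no reset: what is moved stays moved. The work goes in short steps, Python scripts to look and compute and a shell command to move; the robot and the scene stay as the last step left them, time stands still between calls to the robot, and variables do not carry over. Pictures are saved under pics/ and viewed, about 12 in all and at most 16, crops included, and the job is handed in when it is done.

```bash
ls; mkdir -p pics
cat > h.py <<'E'
import numpy as np, cv2
from scipy.spatial.transform import Rotation as R
from cell import robot, viewer
def cam(name, st=None):
    m=viewer.camera_model(name)
    if 'pose' in m: P=np.array(m['pose'])
    else:
        T=np.eye(4);T[:3,:3]=R.from_euler('xyz',st['tool_rot']).as_matrix();T[:3,3]=st['tool_pos'];P=T@np.array(m['mount'])
    return m,P
def pix2z(name,u,v,z,st=None):
    m,P=cam(name,st)
    d=P[:3,:3]@np.array([(u-m['cx'])/m['fx'],-(v-m['cy'])/m['fy'],-1]);o=P[:3,3]
    return o+d*(z-o[2])/d[2]
def proj(name,p,st=None):
    m,P=cam(name,st)
    q=P[:3,:3].T@(np.asarray(p)-P[:3,3])
    return np.array([m['cx']+m['fx']*q[0]/-q[2],m['cy']-m['fy']*q[1]/-q[2]])
def snap(name,fn,crop=None,scale=1):
    im=viewer.read_camera(name);cv2.imwrite(f'pics/raw_{fn}.png',im)
    if crop: im=im[crop[1]:crop[3],crop[0]:crop[2]]
    if scale!=1: im=cv2.resize(im,None,fx=scale,fy=scale,interpolation=cv2.INTER_CUBIC)
    cv2.imwrite(f'pics/{fn}.png',im)
E
python3 - <<'E'
from h import *
st=robot.observe();print(st)
snap('scene','a',scale=1.5);snap('side','b',scale=1.5);snap('wrist','w0')
for n in ['scene','side','wrist']:print(n,viewer.camera_model(n))
E
```

```text
pics
{'time': 0.0, 'qpos': array([-1.45100613e+00,  3.42714194e-01,  1.52505983e+00,  1.90351996e-05,
        1.27539614e+00, -1.46005018e-01]), 'qvel': array([-3.72359172e-04,  8.78796803e-04,  4.53082105e-04, -5.02863220e-05,
        7.36669198e-04, -5.73717090e-04]), 'joint_efforts': array([ 8.73246427e-04, -4.31241417e+01, -2.44219798e+01,  7.18881330e-02,
        5.59620315e-02, -1.31634051e-04]), 'tool_pos': array([ 0.1379087 , -0.50640902,  0.40403423]), 'tool_rot': array([-3.14003457e+00, -2.47515511e-04,  2.65789467e-01]), 'contact_force': array([-0.84763239,  0.06758955,  0.40250718]), 'torque': array([ 0.00540249,  0.03132604, -0.00479292]), 'opening': 0.09174701750275317}
scene {'fx': 474.7612875835535, 'fy': 474.7612875835535, 'cx': 256.74180870802485, 'cy': 192.9511750440358, 'pose': array([[ 0.6859438 , -0.51419547,  0.51486322,  1.16641728],
       [ 0.72739734,  0.50335999, -0.46639236, -0.50443081],
       [-0.01934471,  0.69442908,  0.71930108,  0.83978127],
       [ 0.        ,  0.        ,  0.        ,  1.        ]])}
side {'fx': 418.25122504138886, 'fy': 418.25122504138886, 'cx': 247.9110584258778, 'cy': 182.48635027071046, 'pose': array([[ 0.67062809,  0.56464071, -0.4810809 ,  0.19303709],
       [-0.74164048,  0.49718208, -0.45031031, -0.40438955],
       [-0.01507873,  0.65877981,  0.75218468,  0.72229019],
       [ 0.        ,  0.        ,  0.        ,  1.        ]])}
wrist {'fx': 302.7677085750599, 'fy': 302.7677085750599, 'cx': 252.83152072118943, 'cy': 188.49152470406773, 'mount': array([[ 6.22521195e-04,  9.68369301e-01,  2.49520558e-01,
         6.56170084e-02],
       [ 9.99999806e-01, -6.09202275e-04, -1.30603636e-04,
        -2.05035486e-04],
       [ 2.55359397e-05,  2.49520591e-01, -9.68369493e-01,
         2.02377515e-02],
       [ 0.00000000e+00,  0.00000000e+00,  0.00000000e+00,
         1.00000000e+00]])}
```

View pics/a.png

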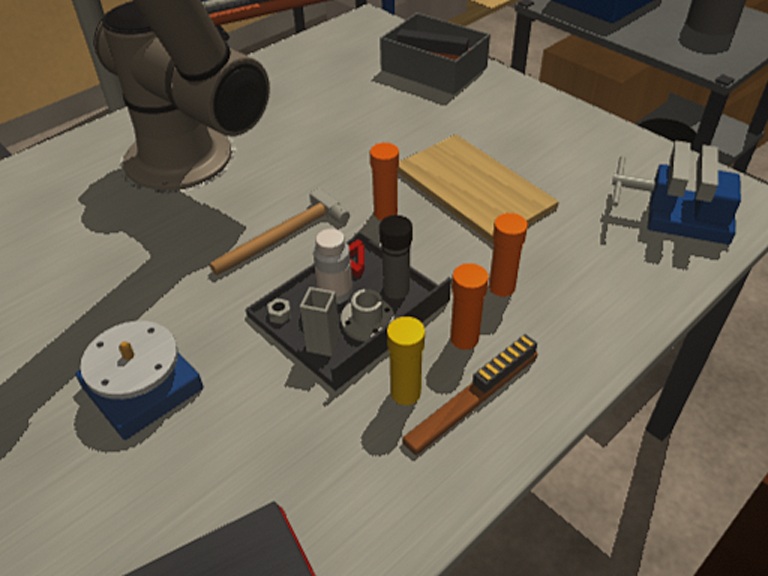

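View pics/b.png

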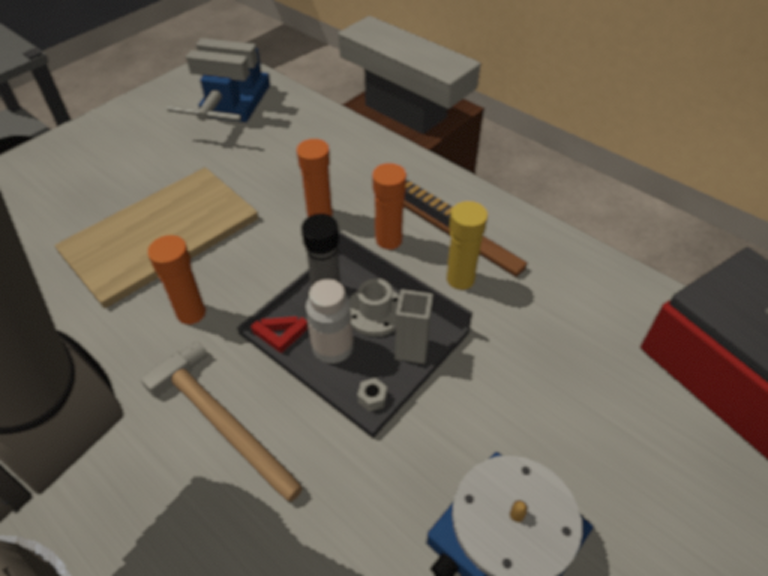

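The scene image (1.5x) shows these things:
- **Objects:** the can cap is at (330,236), the black-capped grey canister at (396,224), the tube top at (319,297), the flange hub at (369,300) and the post at (124,345).
- **Look-alikes:** there are orange ones at (384,150), (510,222) and (470,272), and a yellow one at (406,328). None is the target. The only canister that fits is the grey one with the black cap, standing in the tray.

Next I triangulate from both views.

Run:
```python
from h import *
def s(n,u,v,z): return pix2z(n,u/1.5,v/1.5,z)[:2].round(4)
D={'can':(.125,(330,236),(328,290)),'canister':(.143,(396,222),(321,226)),'tube':(.105,(319,297),(415,300)),'flange':(.055,(369,300),(375,289)),
'post':(.101,(124,343),(519,504)),
'bA':(.018,(400,167),(105,298)),'bB':(.018,(457,136),(57,245)),'bC':(.018,(557,205),(207,170)),'bD':(.018,(497,238),(258,213)),
'or1':(.143,(384,150),(170,248)),'or2':(.143,(510,222),(313,149)),'or3':(.143,(470,272),(389,173)),'yel':(.143,(406,328),(467,213)),
'trayFR':(.017,(247,312),(375,434)),'trayFL':(.017,(362,237),(240,327)),'trayBR':(.05,(332,376),(471,315)),'trayBL':(.05,(449,282),(345,237)),
'nut':(.025,(278,308),(372,388))}
for k,(z,a,b) in D.items(): print(k,s('scene',*a,z),s('side',*b,z))
```

```text
can [ 0.5152 -0.0236] [ 0.5192 -0.024 ]
canister [0.577  0.0552] [0.5812 0.0488]
tube [ 0.5855 -0.1056] [ 0.5911 -0.1052]
flange [ 0.6038 -0.0282] [ 0.6018 -0.027 ]
post [ 0.4632 -0.348 ] [ 0.4616 -0.3459]
bA [0.3602 0.2733] [0.3519 0.2773]
bB [0.3665 0.4275] [0.361  0.4289]
bC [0.641  0.3942] [0.6317 0.397 ]
bD [0.6233 0.2499] [0.6183 0.2458]
or1 [0.4299 0.1691] [0.425  0.1661]
or2 [0.6963 0.1761] [0.6888 0.1739]
or3 [0.7257 0.0547] [0.7215 0.0523]
yel [ 0.7369 -0.0809] [ 0.7276 -0.0807]
trayFR [ 0.4618 -0.1593] [ 0.4537 -0.1595]
trayFL [0.4577 0.087 ] [0.449  0.0898]
trayBR [ 0.6707 -0.1589] [ 0.6564 -0.1513]
trayBL [0.6589 0.0896] [0.6508 0.0776]
nut [ 0.4957 -0.123 ] [ 0.4955 -0.1169]
```

```bash
python3 -m creep '[[[20,24,10,0,0,-3],[26,30,5,0,0,-3],[26,30,5,0,0,-3],[26,30,5,0,0,-3],[26,30,5,0,0,-3]]]' 0 && python3 -m creep '[[[26,30,0,0,0,0],[26,30,0,0,0,0],[26,30,0,0,0,0],[26,30,0,0,0,0],[26,30,0,0,0,0]]]' && python3 -m creep '[[[26,30,0,0,0,0],[26,30,0,0,0,0],[26,30,0,0,0,0],[26,30,0,0,0,0],[26,30,0,0,0,0]]]'
```

```text
time: 0.57
tool_pos: [0.2606, -0.3619, 0.4314]
tool_rot: [-3.136, 0.002, -0.018]
contact_force: [0.7, -0.8, -0.3]
opening: 0.063
time: 0.98
tool_pos: [0.3944, -0.2032, 0.4325]
tool_rot: [-3.138, 0.001, -0.024]
contact_force: [0.8, -0.7, -0.0]
opening: 0.0461
time: 1.4
tool_pos: [0.5284, -0.0435, 0.4322]
tool_rot: [-3.138, 0.001, -0.024]
contact_force: [0.2, -0.1, 0.0]
opening: 0.0458
```

```bash
python3 -m creep '[[[32,13,8,0,0,1],[0,0,0,0,0,0],[0,0,0,0,0,0]]]' -0.55
python3 - <<'E'
from h import *
st=robot.observe();print(st['tool_pos'],st['tool_rot'],st['opening'],st['qvel'].round(3))
snap('wrist','w1',scale=1.5)
np.save('st1.npy',np.r_[st['tool_pos'],st['tool_rot']])
E
```

```text
time: 1.65
tool_pos: [0.565, -0.0223, 0.4381]
tool_rot: [-3.136, 0.003, 0.004]
contact_force: [0.3, -0.7, -0.8]
opening: 0.0614
[ 0.56504498 -0.02233819  0.4381493 ] [-3.13562425e+00  3.11971568e-03  3.85473729e-03] 0.061394511295208516 [ 0.038  0.044 -0.071  0.01  -0.005  0.007]
```

View pics/w1.png

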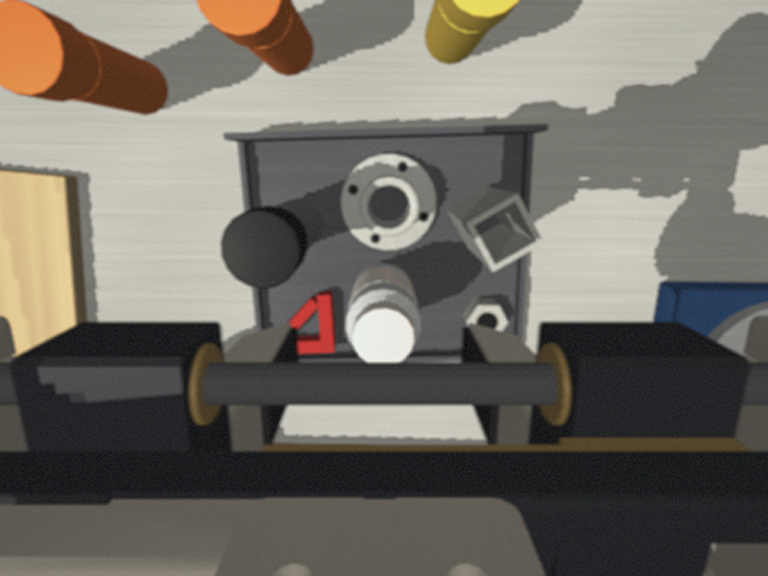

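Wrist view 1: the flange hub is at about (390,203), the canister cap at (263,248) and the can cap at (383,335). The tube is at about (500,231), turned by about 35°. I'll enlarge the crop for precise edges.

Run:
```python
import cv2
im=cv2.imread('pics/raw_w1.png')[75:255,140:370]
im=cv2.convertScaleAbs(im,alpha=1.5,beta=25)
cv2.imwrite('pics/w1c.png',cv2.resize(im,None,fx=3.3,fy=3.3,interpolation=cv2.INTER_CUBIC))
```

```text
(no output)
```

View pics/w1c.png

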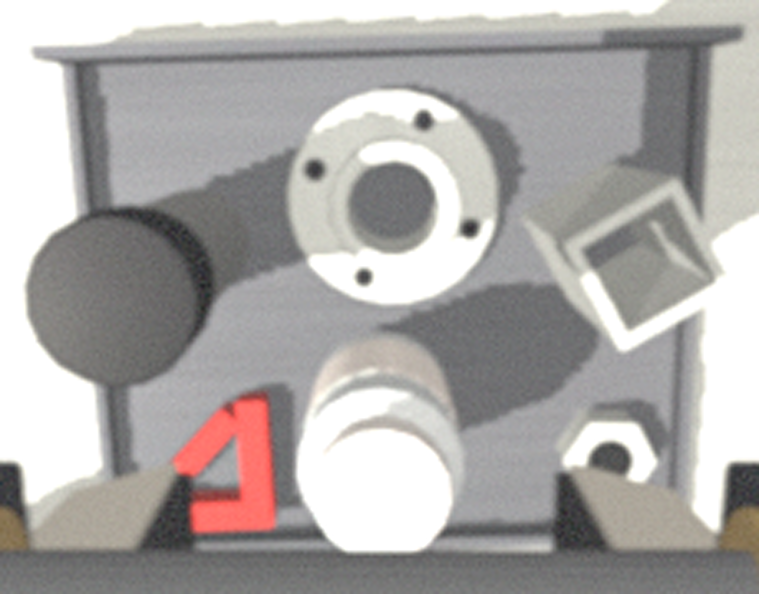

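Run:
```python
from h import *
a=np.load('st1.npy');st=dict(tool_pos=a[:3],tool_rot=a[3:])
f=lambda u,v,z:pix2z('wrist',u/3.3+140-.35,v/3.3+75-.35,z,st)[:2].round(4)
print('canister',f(114,298,.143),'edges',f(27,298,.143),f(200,298,.143),f(114,212,.143),f(114,386,.143))
T=np.array([f(u,v,.105) for u,v in[(563,247),(680,182),(722,275),(625,352)]]);print('tube',T,T.mean(0))
for i in range(4):
  d=T[(i+1)%4]-T[i];print(np.hypot(*d).round(4),np.degrees(np.arctan2(d[1],d[0])).round(1))
print('flange plate',f(392,197,.017),f(287,197,.017),f(498,197,.017),'hub',f(397,200,.055))
print('can',f(383,501,.125),f(312,501,.125),f(455,501,.125),f(383,430,.125))
print('tray back',f(35,52,.05),f(742,32,.05),'magnet',f(265,395,.021),f(270,528,.021),'nut',f(608,457,.025))
```

```text
canister [0.5808 0.0517] edges [0.5807 0.0761] [0.581  0.0277] [0.6046 0.0503] [0.5554 0.0533]
tube [[ 0.5909 -0.0796]
 [ 0.611  -0.1145]
 [ 0.5823 -0.13  ]
 [ 0.5573 -0.1013]] [ 0.585375 -0.10635 ]
0.0403 -60.1
0.0326 -151.6
0.0381 131.1
0.04 32.9
flange plate [ 0.5992 -0.0271] [0.5989 0.0145] [ 0.5994 -0.0691] hub [ 0.6011 -0.0285]
can [ 0.5137 -0.0238] [ 0.5135 -0.0016] [ 0.5138 -0.0463] [ 0.537  -0.0237]
tray back [0.6514 0.0992] [ 0.6591 -0.1481] magnet [0.5185 0.0246] [0.4594 0.0238] nut [ 0.4938 -0.1175]
```

```bash
python3 -m creep '[[[7.5,37,0,-0.34,-0.17,-0.2],[7.5,37,0,0,0,0],[0,0,-20,0,0,0],[0,0,-35,0,0,0],[0,0,-35,0,0,0]]]' -0.6 && python3 -m creep '[[[0,0,-30,0,0,0],[0,0,-15,0,0,0],[0,0,-5,0,0,0],[0,0,0,0,0,0]]]'
```

```text
time: 2.12
tool_pos: [0.5787, 0.0487, 0.3536]
tool_rot: [3.14, -0.016, -0.009]
contact_force: [0.3, -0.3, -1.3]
opening: 0.0736
time: 2.45
tool_pos: [0.5734, 0.0446, 0.2951]
tool_rot: [3.139, -0.003, -0.015]
contact_force: [0.2, -0.0, -0.6]
opening: 0.0738
```

```bash
python3 -m creep '[[[6,7,-4,0,0.2,0.8],[0,0,0,0,0,0]]]'
python3 - <<'E'
from h import *
st=robot.observe();print(st['tool_pos'],st['tool_rot'],st['qvel'].round(3))
snap('scene','c1',crop=(190,110,370,270),scale=3.5)
E
```

```text
time: 2.62
tool_pos: [0.5797, 0.0505, 0.2927]
tool_rot: [3.139, -0.001, -0.002]
contact_force: [-0.9, 0.2, 0.8]
opening: 0.0737
[0.57965277 0.05045445 0.29269469] [ 3.13907028e+00 -6.75276410e-04 -2.29494245e-03] [-0.03  -0.043  0.005 -0.013  0.015 -0.001]
```

View pics/c1.png

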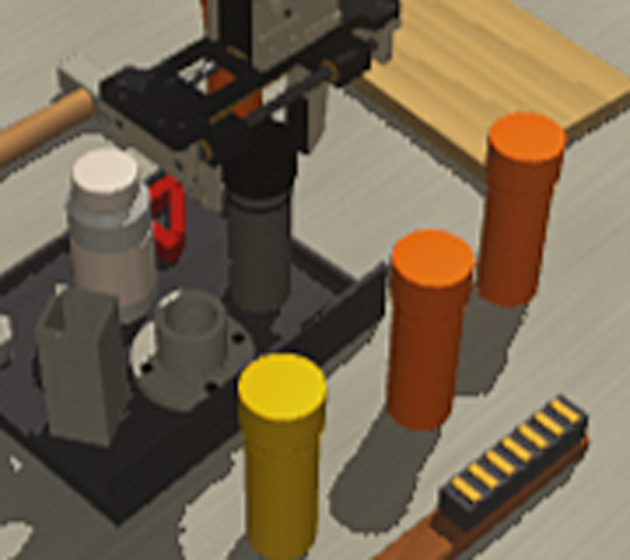

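The close crop shows the fingers on either side of the black cap of the grey canister (270,150), so the choice is confirmed. Now I grip and lift it.

```bash
python3 -m creep '[[[0,0,-3,0,0,0],[0,0,0,0,0,0],[0,0,0,0,0,0],[0,0,0,0,0,0],[0,0,0,0,0,0]]]' 1 35 && python3 -m creep '[[[0,0,0,0,0,0],[0,0,0,0,0,0],[0,0,0,0,0,0],[0,0,0,0,0,0]]]'; python3 -c "
from h import *;s=robot.observe();print(s['tool_pos'],s['tool_rot'])"
```

```text
time: 3.08
tool_pos: [0.5804, 0.0504, 0.2936]
tool_rot: [3.138, -0.008, -0.002]
contact_force: [0.3, 0.2, -3.4]
opening: 0.0499
time: 3.42
tool_pos: [0.5804, 0.0504, 0.2936]
tool_rot: [3.138, -0.008, -0.002]
contact_force: [0.2, 0.2, -0.8]
opening: 0.0496
[0.58038276 0.05039759 0.29356043] [ 3.13823720e+00 -8.15739939e-03 -1.90619457e-03]
```

```bash
python3 -m creep '[[[0,0,15,0,0.4,0],[0,0,30,0,0,0],[0,0,30,0,0,0],[0,15,5,0,0,0],[0,35,0,0,0,0]]]' && python3 -m creep '[[[0,40,0,0,0,0],[0,40,0,0,0,0],[0,40,0,0,0,0],[0,40,0,0,0,0],[0,35,0,0,0,0]]]' && python3 -m creep '[[[0,20,0,0,0,0],[0,0,0,0,0,0]]]'
```

```text
time: 3.83
tool_pos: [0.5792, 0.0961, 0.3721]
tool_rot: [3.136, 0.011, -0.009]
contact_force: [1.2, -0.4, -4.9]
opening: 0.0495
time: 4.25
tool_pos: [0.5781, 0.296, 0.3712]
tool_rot: [3.134, 0.014, -0.016]
contact_force: [0.4, 0.4, -4.0]
opening: 0.0497
time: 4.42
tool_pos: [0.576, 0.3241, 0.3688]
tool_rot: [3.136, 0.017, -0.009]
contact_force: [-0.2, -1.5, -5.0]
opening: 0.0495
```

```bash
python3 -m creep '[[[0,2,-15,0.3,-0.9,0.4],[0,1,-20,0,0,0],[0,1,-12,0,0,0],[0,0,-3,0,0,0],[0,0,0,0,0,0]]]'; python3 -c "
from h import *;s=robot.observe();print(s['tool_pos'],s['tool_rot'])"
```

```text
time: 4.83
tool_pos: [0.5744, 0.329, 0.3133]
tool_rot: [3.137, 0.007, 0.002]
contact_force: [0.3, -0.5, -3.8]
opening: 0.0496
[0.57443865 0.32902355 0.31330911] [3.13712784e+00 6.88548961e-03 2.13418329e-03]
```

```bash
python3 -m creep '[[[0,0,-3,0.25,-0.4,0],[0,0,-2,0,0,0],[0,0,-2,0,0,0],[0,0,0,0,0,0]]]';python3 -m creep '[[[0,0,-1.5,0,0,0],[0,0,0,0,0,0]]]'; python3 -c "
from h import *;s=robot.observe();print(s['tool_pos'],s['tool_rot'],s['contact_force'])"
```

```text
time: 5.17
tool_pos: [0.5753, 0.3274, 0.3072]
tool_rot: [-3.141, -0.002, 0.0]
contact_force: [-0.4, 0.1, -3.7]
opening: 0.0496
time: 5.33
tool_pos: [0.5757, 0.3272, 0.3071]
tool_rot: [-3.14, -0.005, -0.0]
contact_force: [0.0, 0.6, -4.4]
opening: 0.0494
[0.57568365 0.32720471 0.30714361] [-3.14018343e+00 -4.54034889e-03 -2.03234827e-04] [ 0.0111633   0.62559679 -4.37446365]
```

```bash
python3 -m creep '[[[0,0,-3,0,0.2,0],[0,0,-3,0,0,0]]]';python3 -m creep '[[[0,0,0,0,0,0],[0,0,0,0,0,0]]]'; python3 -c "
from h import *;s=robot.observe();print(s['tool_pos'],s['tool_rot'],s['contact_force'])"
```

```text
time: 5.5
tool_pos: [0.5767, 0.3274, 0.3064]
tool_rot: [-3.137, -0.009, -0.0]
contact_force: [-2.9, 0.4, 11.7]
opening: 0.0492
time: 5.67
tool_pos: [0.5768, 0.3275, 0.3081]
tool_rot: [-3.136, -0.012, -0.0]
contact_force: [0.5, 0.2, -3.9]
opening: 0.0495
[0.5768332  0.32749518 0.30810205] [-3.13616010e+00 -1.22046886e-02 -8.67808203e-06] [ 0.54718638  0.23043728 -3.94940743]
```

```bash
python3 -m creep '[[[0,0,-2,-0.2,0.6,0]]]'; python3 -m creep '[[[0,0,-1,0,0,0],[0,0,0,0,0,0],[0,0,0,0,0,0],[0,0,0,0,0,0]]]' -0.6;  python3 -m creep '[[[0,0,15,0,0,0],[0,0,35,0,0,0],[0,0,30,0,0,0],[0,0,30,0,0,0],[0,0,20,0,0,0]]]'
```

```text
time: 5.75
tool_pos: [0.5768, 0.3276, 0.3065]
tool_rot: [-3.139, -0.002, 0.0]
contact_force: [-0.6, 0.5, -2.7]
opening: 0.0495
time: 6.08
tool_pos: [0.5772, 0.3279, 0.3059]
tool_rot: [-3.139, -0.003, 0.0]
contact_force: [-1.0, 0.7, -0.7]
opening: 0.0704
time: 6.5
tool_pos: [0.5758, 0.3269, 0.4332]
tool_rot: [3.138, 0.011, -0.0]
contact_force: [0.0, 0.2, 0.8]
opening: 0.0736
```

```bash
python3 -m creep '[[[-7,-39,0,0.2,-0.6,0],[-7,-39,0,0,0,0],[-7,-39,0,0,0,0],[-7,-39,0,0,0,0],[-7,-39,0,0,0,0]]]'; python3 -m creep '[[[-7,-39,0,0,0,0],[-7,-39,0,0,0,0],[-7,-39,0,0,0,0],[-4,-35,0,0,0,0],[0,0,0,0,0,0]]]'
```

```text
time: 6.92
tool_pos: [0.539, 0.1332, 0.4401]
tool_rot: [-3.135, -0.016, 0.012]
contact_force: [1.6, -0.1, -1.4]
opening: 0.0735
time: 7.33
tool_pos: [0.5095, -0.031, 0.4415]
tool_rot: [-3.138, -0.019, 0.008]
contact_force: [0.2, 0.0, 0.1]
opening: 0.073
```

Run:
```python
from h import *
st=robot.observe();print(st['tool_pos'],st['tool_rot'])
snap('wrist','w2')
im=cv2.imread('pics/raw_w2.png')
cv2.imwrite('pics/w2.png',cv2.resize(cv2.convertScaleAbs(im[20:250,100:400],alpha=1.3,beta=15),None,fx=2.6,fy=2.6,interpolation=cv2.INTER_CUBIC))
np.save('st2.npy',np.r_[st['tool_pos'],st['tool_rot']])
```

```text
[ 0.50953972 -0.03095179  0.44152494] [-3.13818249 -0.01929201  0.00755861]
```

View pics/w2.png

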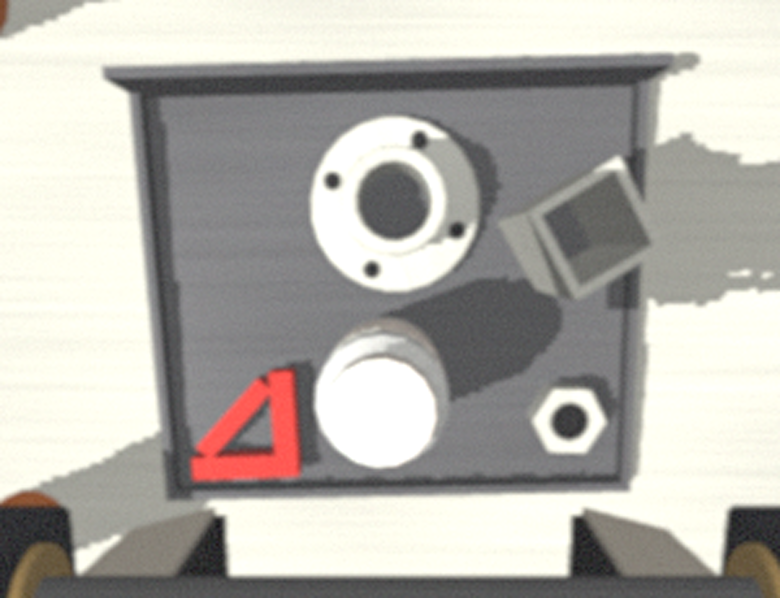

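Run:
```python
from h import *
a=np.load('st2.npy');st=dict(tool_pos=a[:3],tool_rot=a[3:])
f=lambda u,v,z:pix2z('wrist',u/2.6+100-.3,v/2.6+20-.3,z,st)[:2].round(4)
print('can',f(379,411,.125),f(320,411,.125),f(438,411,.125),f(379,355,.125),f(379,467,.125))
T=np.array([f(u,v,.105) for u,v in[(535,217),(620,158),(651,240),(575,300)]]);print('tube',T,T.mean(0))
for i in range(4):
  d=T[(i+1)%4]-T[i];print(np.hypot(*d).round(4),np.degrees(np.arctan2(d[1],d[0])).round(1))
print('flange plate',f(395,203,.017),'hub',f(397,201,.055))
print('tray FL',f(170,497,.017),'FR',f(629,489,.017),'BL',f(103,70,.05),'BR',f(672,57,.05),'nut',f(569,421,.025),'magnet',f(300,478,.021),f(193,478,.021))
```

```text
can [ 0.5159 -0.0226] [5.157e-01 2.000e-04] [ 0.5161 -0.0453] [ 0.5375 -0.0225] [ 0.4935 -0.0226]
tube [[ 0.5892 -0.0824]
 [ 0.6112 -0.1138]
 [ 0.5809 -0.1282]
 [ 0.5576 -0.0999]] [ 0.584725 -0.106075]
0.0383 -55.0
0.0335 -154.6
0.0367 129.5
0.0361 29.0
flange plate [ 0.5991 -0.0273] hub [ 0.5978 -0.0285]
tray FL [0.4459 0.0929] FR [ 0.4527 -0.1541] BL [0.6521 0.1008] BR [ 0.6592 -0.1479] nut [ 0.4915 -0.118 ] magnet [0.4584 0.022 ] [0.4579 0.0789]
```

```bash
python3 -m creep '[[[5,7,0,-0.2,1.0,-0.4],[0,0,-20,0,0,0],[0,0,-30,0,0,0],[0,0,-30,0,0,0],[0,0,-20,0,0,0]]]'; python3 -m creep '[[[0,0,-10,0,0,0],[0,0,0,0,0,0]]]'; python3 -c "
from h import *;s=robot.observe();print(s['tool_pos'],s['tool_rot'],s['contact_force'])"
```

```text
time: 7.8
tool_pos: [0.5162, -0.0195, 0.3448]
tool_rot: [-3.141, -0.017, -0.001]
contact_force: [-1.0, 0.1, 0.6]
opening: 0.0734
time: 7.97
tool_pos: [0.5153, -0.0169, 0.33]
tool_rot: [-3.139, -0.01, 0.001]
contact_force: [0.2, 0.4, 0.9]
opening: 0.0732
[ 0.51534932 -0.01687044  0.33001668] [-3.13904212e+00 -9.69379284e-03  1.08442307e-03] [0.21411675 0.39001214 0.89585306]
```

```bash
python3 -m creep '[[[0,-6,-10,-0.2,0.5,0],[0,0,-15,0,0,0],[0,0,-10,0,0,0],[0,0,-5,0,0,0],[0,0,0,0,0,0]]]'; python3 -c "
from h import *;s=robot.observe();print(s['tool_pos'],s['tool_rot'],s['contact_force'])"
```

```text
time: 8.38
tool_pos: [0.5168, -0.0212, 0.2896]
tool_rot: [3.139, -0.004, 0.005]
contact_force: [0.6, 0.6, 0.0]
opening: 0.0735
[ 0.51682189 -0.02119509  0.28955981] [ 3.13945512 -0.00386231  0.00500214] [0.60206582 0.63354695 0.02689794]
```

```bash
python3 -m creep '[[[-1,-2,-4,0,0.2,0],[0,0,-1,0,0,0]]]';  python3 -m creep '[[[0,0,0,0,0,0],[0,0,0,0,0,0],[0,0,0,0,0,0],[0,0,0,0,0,0],[0,0,0,0,0,0]]]' 1 35;python3 -m creep '[[[0,0,0,0,0,0],[0,0,0,0,0,0]]]'; python3 -c "
from h import *;s=robot.observe();print(s['tool_pos'],s['tool_rot'],s['contact_force'])"
```

```text
time: 8.55
tool_pos: [0.5162, -0.0234, 0.2851]
tool_rot: [3.139, -0.001, 0.005]
contact_force: [0.1, -0.0, -0.1]
opening: 0.0736
time: 8.97
tool_pos: [0.5167, -0.0237, 0.2868]
tool_rot: [3.139, -0.005, 0.005]
contact_force: [0.1, 1.5, -0.3]
opening: 0.0446
time: 9.13
tool_pos: [0.5166, -0.0236, 0.2868]
tool_rot: [3.139, -0.005, 0.005]
contact_force: [0.4, 0.0, -1.5]
opening: 0.0431
[ 0.51659354 -0.02357755  0.28682903] [ 3.13866296 -0.00471455  0.00482033] [ 0.36111978  0.02688    -1.51394605]
```

```bash
python3 -m creep '[[[0,0,15,0.1,0.2,0],[0,0,35,0,0,0],[0,0,35,0,0,0],[0,0,35,0,0,0],[0,0,30,0,0,0]]]'; python3 -m creep '[[[-1,36,5,0,0,0],[-3,40,0,0,0,0],[-3,40,0,0,0,0],[-3,40,0,0,0,0],[-3,40,0,0,0,0]]]';python3 -m creep '[[[-3,40,0,0,0,0],[-3,40,0,0,0,0],[-3,40,0,0,0,0],[-2,30,0,0,0,0],[0,0,0,0,0,0]]]'; python3 -c "
from h import *;s=robot.observe();print(s['tool_pos'],s['tool_rot'],s['contact_force'])"
```

```text
time: 9.55
tool_pos: [0.5128, -0.023, 0.4314]
tool_rot: [-3.138, 0.025, 0.005]
contact_force: [1.4, 0.3, -4.0]
opening: 0.0433
time: 9.97
tool_pos: [0.4998, 0.1716, 0.443]
tool_rot: [3.139, 0.014, -0.01]
contact_force: [1.6, 0.4, -4.9]
opening: 0.0429
time: 10.38
tool_pos: [0.4841, 0.3345, 0.4386]
tool_rot: [3.139, 0.022, -0.004]
contact_force: [-0.3, -1.3, -4.7]
opening: 0.0435
[0.48412459 0.33452837 0.43858624] [ 3.13922952  0.02217732 -0.00428648] [-0.26013038 -1.3216231  -4.67479866]
```

```bash
python3 -m creep '[[[6,1,-15,0,-0.9,0],[2,0,-30,0,0,0],[0,0,-30,0,0,0],[0,0,-25,0,0,0],[0,0,-15,0,0,0]]]'; python3 -m creep '[[[0,0,-3,0,0,0],[0,0,0,0,0,0]]]'; python3 -c "
from h import *;s=robot.observe();print(s['tool_pos'],s['tool_rot'],s['contact_force'])"
```

```text
time: 10.8
tool_pos: [0.4904, 0.338, 0.3196]
tool_rot: [3.139, 0.004, 0.003]
contact_force: [-0.6, -0.1, -5.2]
opening: 0.0427
time: 10.97
tool_pos: [0.4893, 0.3367, 0.3109]
tool_rot: [3.134, 0.014, 0.003]
contact_force: [0.0, 0.1, -4.0]
opening: 0.0434
[0.48929163 0.33666173 0.31086419] [3.13379275e+00 1.37335811e-02 2.81825786e-03] [ 0.00806647  0.07796605 -4.04913776]
```

```bash
python3 -m creep '[[[2,0,-4,0.4,-0.8,0],[0,0,-4,0,0,0],[0,0,-2,0,0,0]]]'; python3 -m creep '[[[0,0,-2,0,0,0]]]'; python3 -c "
from h import *;s=robot.observe();print(s['tool_pos'],s['tool_rot'],s['contact_force'])"
```

```text
time: 11.22
tool_pos: [0.4923, 0.3364, 0.3022]
tool_rot: [-3.141, -0.004, 0.002]
contact_force: [0.5, -0.9, -5.3]
opening: 0.0433
time: 11.3
tool_pos: [0.4926, 0.3364, 0.3009]
tool_rot: [-3.14, -0.006, 0.002]
contact_force: [-0.9, -0.1, -4.5]
opening: 0.0434
[0.49257875 0.33635329 0.30094806] [-3.13994153e+00 -5.87468943e-03  2.17352649e-03] [-0.86814321 -0.08163868 -4.48343215]
```

```bash
python3 -m creep '[[[0,0,-2.5,-0.1,0.3,0]]]'; python3 -m creep '[[[0,0,-1,0,0,0],[0,0,0,0,0,0],[0,0,0,0,0,0],[0,0,0,0,0,0]]]' -0.6;  python3 -m creep '[[[0,0,15,0,0,0],[0,0,35,0,0,0],[0,0,30,0,0,0],[0,0,30,0,0,0],[0,0,20,0,0,0]]]'
```

```text
time: 11.38
tool_pos: [0.4929, 0.3365, 0.2998]
tool_rot: [-3.14, -0.003, 0.002]
contact_force: [-0.9, -0.8, 11.4]
opening: 0.0428
time: 11.72
tool_pos: [0.4939, 0.3371, 0.3027]
tool_rot: [-3.136, -0.01, 0.002]
contact_force: [0.3, 0.3, 0.4]
opening: 0.0656
time: 12.13
tool_pos: [0.4923, 0.3362, 0.4327]
tool_rot: [3.142, -0.0, 0.002]
contact_force: [0.3, 0.5, -0.1]
opening: 0.0738
```

```bash
python3 -m creep '[[[8,-40,0,0,0,3],[8,-40,0,0,0,3],[8,-40,0,0,0,3],[8,-40,0,0,0,3],[8,-40,0,0,0,3]]]';  python3 -m creep '[[[8,-40,0,0,0,3],[8,-40,0,0,0,3],[8,-40,0,0,0,3],[0,0,0,0,0,0]]]'
python3 - <<'E'
from h import *
from scipy.optimize import least_squares
obs=[]
for fn,s,o,P in[('st1.npy',3.3,(140,75),[(563,247),(680,182),(722,275),(625,352)]),('st2.npy',2.6,(100,20),[(535,217),(620,158),(651,240),(575,300)])]:
  a=np.load(fn);st=dict(tool_pos=a[:3],tool_rot=a[3:])
  for k,(u,v) in enumerate(P): obs.append((st,k,np.array([u/s+o[0]-.3,v/s+o[1]-.3])))
def corner(x,k):
  t=x[2]+np.radians([135,45,-45,-135][k]-0)
  return np.array([x[0]+.0283*np.cos(t),x[1]+.0283*np.sin(t),.105])
res=lambda x:np.concatenate([proj('wrist',corner(x,k),st)-p for st,k,p in obs])
for y0 in (.5,-1.0,):
  r=least_squares(res,[.585,-.106,y0],loss='soft_l1');print(r.x,np.degrees(r.x[2]),r.cost,r.fun.round(1))
s=robot.observe();print(s['tool_pos'],s['tool_rot'])
E
```

```text
time: 12.55
tool_pos: [0.5302, 0.1378, 0.4419]
tool_rot: [-3.135, -0.017, 0.289]
contact_force: [1.0, -0.6, -0.5]
opening: 0.0733
time: 12.88
tool_pos: [0.5542, 0.0084, 0.4435]
tool_rot: [-3.14, -0.02, 0.452]
contact_force: [0.3, 0.7, -0.4]
opening: 0.0735
[ 0.58467871 -0.10658855 -1.0080263 ] -57.75565246965526 18.49154536265116 [-0.1 -0.  -1.1 -1.2  4.1  3.8 -0.4  0.2 -2.8 -1.7 -0.4 -1.1  6.2  2.7
  0.9  0.6]
[ 0.58467871 -0.10658855 -1.00802606] -57.75563880480584 18.49154536238421 [-0.1 -0.  -1.1 -1.2  4.1  3.8 -0.4  0.2 -2.8 -1.7 -0.4 -1.1  6.2  2.7
  0.9  0.6]
[0.5542127  0.00835231 0.44352945] [-3.13956494 -0.02012536  0.4520354 ]
```

```bash
python3 -m creep '[[[9,-36,0,-0.5,1,3],[9,-36,0,0,0,3],[9,-36,0,0,0,0.3],[3,-6,0,0,0,0],[0,0,0,0,0,0]]]'
python3 - <<'E'
from h import *
s=robot.observe();print(s['tool_pos'],s['tool_rot'])
snap('scene','c2',crop=(150,120,350,270),scale=3.5)
E
```

```text
time: 13.3
tool_pos: [0.5841, -0.1101, 0.4447]
tool_rot: [-3.14, -0.002, 0.562]
contact_force: [-0.7, 0.6, 0.6]
opening: 0.0733
[ 0.58406246 -0.11007961  0.44473139] [-3.13993337e+00 -2.02040799e-03  5.62412326e-01]
```

```bash
python3 -m creep '[[[0,2,-20,0,0,0],[0,0,-30,0,0,0],[0,0,-30,0,0,0],[0,0,-25,0,0,0],[0,0,-10,0,0,0]]]'; python3 -m creep '[[[0,0,0,0,0,0]]]'; python3 -c "
from h import *;s=robot.observe();print(s['tool_pos'],s['tool_rot'],s['contact_force'])"
```

```text
time: 13.77
tool_pos: [0.5827, -0.0992, 0.3313]
tool_rot: [3.137, -0.01, 0.566]
contact_force: [-0.5, 0.1, 0.2]
opening: 0.0736
time: 13.85
tool_pos: [0.5818, -0.097, 0.3289]
tool_rot: [3.141, -0.007, 0.568]
contact_force: [0.3, 0.2, -0.3]
opening: 0.0734
[ 0.58183063 -0.09703602  0.32889097] [ 3.1405727  -0.00748945  0.56772608] [ 0.3411426   0.15375688 -0.25867131]
```

```bash
python3 -m creep '[[[3,-10,-10,0,0.3,-0.3],[0,0,-15,0,0,0],[0,0,-5,0,0,0],[0,0,0,0,0,0]]]'
python3 - <<'E'
from h import *
s=robot.observe();print(s['tool_pos'],s['tool_rot'],s['contact_force'])
snap('scene','c2',crop=(150,120,350,270),scale=3.5)
E
```

```text
time: 14.18
tool_pos: [0.5858, -0.1042, 0.3002]
tool_rot: [3.141, -0.005, 0.566]
contact_force: [-0.0, -0.4, -0.2]
opening: 0.0736
[ 0.58579836 -0.10420484  0.30015076] [ 3.1409217  -0.00533652  0.56618676] [-0.03697094 -0.3547451  -0.23620824]
```

View pics/c2.png

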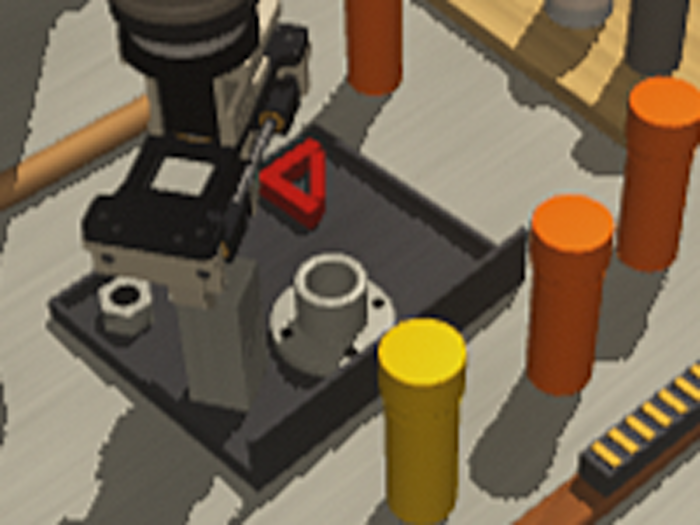

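The crop shows the gripper above the tube at (215,290). Can and canister are standing on the board at the top right.

```bash
python3 -m creep '[[[-1,-2,-8,0,0.2,-0.2],[0,-1,-10,0,0,0],[0,0,-10,0,0,0],[0,0,-4,0,0,0],[0,0,0,0,0,0]]]'; python3 -c "
from h import *;s=robot.observe();print(s['tool_pos'],s['tool_rot'],s['contact_force'])"
```

```text
time: 14.65
tool_pos: [0.5854, -0.1079, 0.2684]
tool_rot: [3.139, -0.006, 0.562]
contact_force: [0.6, 0.2, 0.1]
opening: 0.0732
[ 0.58539901 -0.10791578  0.2684306 ] [ 3.1385736  -0.00577582  0.56183737] [0.58258138 0.15375149 0.05918904]
```

```bash
python3 -m creep '[[[-0.5,1,-8,0.1,0.3,0],[0,0,-8,0,0,0],[0,0,-4,0,0,0]]]'; python3 -m creep '[[[0,0,-1,0,0,0],[0,0,0,0,0,0],[0,0,0,0,0,0],[0,0,0,0,0,0],[0,0,0,0,0,0]]]' 1 40; python3 -m creep '[[[0,0,0,0,0,0],[0,0,0,0,0,0],[0,0,0,0,0,0]]]'; python3 -c "
from h import *;s=robot.observe();print(s['tool_pos'],s['tool_rot'],s['contact_force'])"
```

```text
time: 14.9
tool_pos: [0.585, -0.107, 0.2474]
tool_rot: [-3.141, -0.003, 0.562]
contact_force: [-0.3, -0.3, 0.4]
opening: 0.0736
time: 15.32
tool_pos: [0.585, -0.1068, 0.2449]
tool_rot: [-3.14, -0.002, 0.562]
contact_force: [0.3, 0.2, -0.9]
opening: 0.0448
time: 15.57
tool_pos: [0.585, -0.1069, 0.2451]
tool_rot: [-3.14, -0.002, 0.562]
contact_force: [0.7, -0.4, -0.8]
opening: 0.0396
[ 0.58499129 -0.10688496  0.24511577] [-3.14002197e+00 -1.99296907e-03  5.61744155e-01] [ 0.74250837 -0.38337593 -0.75960525]
```

```bash
python3 -m creep '[[[0,0,15,0,0,0],[0,0,35,0,0,0],[0,0,35,0,0,0],[0,0,35,0,0,0],[0,0,35,0,0,0]]]'; python3 -m creep '[[[0,0,30,0,0,0],[-14,37,5,0,0,-2.7],[-14,37,0,0,0,-2.7],[-14,37,0,0,0,-2.7],[-14,37,0,0,0,-2.7]]]';python3 -m creep '[[[-14,37,0,0,0,-2.7],[-14,37,0,0,0,-2.7],[-14,37,0,0,0,-2.7],[-14,37,0,0,0,-2.7],[-14,37,0,0,0,-2.7]]]'; python3 -m creep '[[[-14,37,0,0,0,-2.7],[-14,37,0,0,0,-2.7],[0,0,0,0,0,0]]]';python3 -c "
from h import *;s=robot.observe();print(s['tool_pos'],s['tool_rot'],s['contact_force'])"
```

```text
time: 15.98
tool_pos: [0.581, -0.1057, 0.393]
tool_rot: [-3.118, 0.016, 0.562]
contact_force: [1.7, 0.1, -4.4]
opening: 0.0401
time: 16.4
tool_pos: [0.5245, 0.0392, 0.4372]
tool_rot: [-3.131, 0.006, 0.355]
contact_force: [0.4, 0.5, -3.5]
opening: 0.0399
time: 16.82
tool_pos: [0.4479, 0.2315, 0.4358]
tool_rot: [-3.13, 0.01, 0.104]
contact_force: [1.0, 0.9, -4.0]
opening: 0.0396
time: 17.07
tool_pos: [0.4139, 0.3138, 0.4347]
tool_rot: [-3.128, 0.014, 0.008]
contact_force: [-0.9, -0.4, -4.1]
opening: 0.0395
[0.41387344 0.31383297 0.43470062] [-3.12824209  0.01439754  0.00808581] [-0.92803283 -0.38004931 -4.06034245]
```

```bash
python3 -m creep '[[[-1,30,0,-0.7,-0.8,0],[0,0,-15,0,0,0],[0,0,-30,0,0,0],[0,0,-35,0,0,0],[0,0,-35,0,0,0]]]'; python3 -m creep '[[[0,0,-30,0,0,0],[0,0,-15,0,0,0],[0,0,0,0,0,0]]]';python3 -c "
from h import *;s=robot.observe();print(s['tool_pos'],s['tool_rot'],s['contact_force'])"
```

```text
time: 17.48
tool_pos: [0.4105, 0.3492, 0.3225]
tool_rot: [-3.134, -0.013, 0.018]
contact_force: [0.3, -0.0, -4.2]
opening: 0.0397
time: 17.73
tool_pos: [0.4076, 0.347, 0.2676]
tool_rot: [3.141, 0.001, 0.02]
contact_force: [0.1, -0.6, -4.8]
opening: 0.0395
[0.40755538 0.34704849 0.2675576 ] [3.14146456e+00 9.31497704e-04 1.98728412e-02] [ 0.12568352 -0.64076736 -4.75590731]
```

```bash
python3 -m creep '[[[4,-2,-4,0,0,0],[0,0,-3,0,0,0],[0,0,-2,0,0,0]]]'; python3 -m creep '[[[0,0,-2,0,0,0]]]'; python3 -c "
from h import *;s=robot.observe();print(s['tool_pos'],s['tool_rot'],s['contact_force'])"
```

```text
time: 17.98
tool_pos: [0.4125, 0.3447, 0.2589]
tool_rot: [3.141, 0.001, 0.02]
contact_force: [-0.4, -0.2, -3.2]
opening: 0.0397
time: 18.07
tool_pos: [0.4129, 0.3447, 0.2581]
tool_rot: [-3.141, -0.0, 0.02]
contact_force: [-5.7, -4.2, 16.4]
opening: 0.0398
[0.41290065 0.34469569 0.25814677] [-3.14106827e+00 -3.70453003e-04  2.00465275e-02] [-5.6665061  -4.17249499 16.36620704]
```

```bash
python3 -m creep '[[[0,0,0,0,0,0],[0,0,0,0,0,0],[0,0,0,0,0,0],[0,0,0,0,0,0]]]' -0.6;  python3 -m creep '[[[0,0,15,0,0,0],[0,0,35,0,0,0],[0,0,35,0,0,0],[0,0,35,0,0,0],[0,0,35,0,0,0]]]'; python3 -m creep '[[[18,-37,5,0,0,-0.2],[18,-37,0,0,0,-0.2],[18,-37,0,0,0,-0.2],[18,-37,0,0,0,-0.2],[18,-37,0,0,0,-0.2]]]' ; python3 -m creep '[[[18,-37,0,0,0,0],[18,-37,0,0,0,0],[18,-37,0,0,0,0],[18,-37,0,0,0,0],[0,0,0,0,0,0]]]';python3 -c "
from h import *;s=robot.observe();print(s['tool_pos'],s['tool_rot'],s['contact_force'])"
```

```text
time: 18.4
tool_pos: [0.4146, 0.3455, 0.263]
tool_rot: [-3.135, -0.01, 0.02]
contact_force: [-0.4, 1.2, -0.4]
opening: 0.0618
time: 18.82
tool_pos: [0.4125, 0.3443, 0.4178]
tool_rot: [3.141, 0.002, 0.02]
contact_force: [0.9, 0.0, -1.1]
opening: 0.0734
time: 19.23
tool_pos: [0.5008, 0.161, 0.4373]
tool_rot: [-3.129, -0.023, 0.018]
contact_force: [0.7, 0.6, 0.9]
opening: 0.0734
time: 19.65
tool_pos: [0.5742, 0.004, 0.4402]
tool_rot: [-3.132, -0.032, 0.013]
contact_force: [-0.3, 0.6, -1.0]
opening: 0.0734
[0.57420982 0.00396819 0.44017472] [-3.13199853 -0.03209325  0.01303206] [-0.25197411  0.5847728  -1.00820053]
```

```bash
python3 -m creep '[[[20,-28,0,-0.5,1.6,-0.6],[4,-4,-15,0,0,0],[0,0,-30,0,0,0],[0,0,-35,0,0,0],[0,0,-35,0,0,0]]]'; python3 -m creep '[[[0,0,-30,0,0,0],[0,0,-15,0,0,0],[0,0,0,0,0,0]]]';python3 - <<'E'
from h import *
s=robot.observe();print(s['tool_pos'],s['tool_rot'],s['contact_force'])
snap('side','s2',crop=(30,90,330,300),scale=2.6)
E
```

```text
time: 20.07
tool_pos: [0.6006, -0.0328, 0.3317]
tool_rot: [3.139, -0.025, -0.004]
contact_force: [0.1, 0.4, -0.9]
opening: 0.0732
time: 20.32
tool_pos: [0.5982, -0.0315, 0.2784]
tool_rot: [3.141, -0.015, -0.004]
contact_force: [-1.2, -0.4, -0.2]
opening: 0.0735
[ 0.59816495 -0.03152912  0.278441  ] [ 3.14087767 -0.01483787 -0.00445787] [-1.2482559  -0.35142625 -0.15606585]
```

View pics/s2.png

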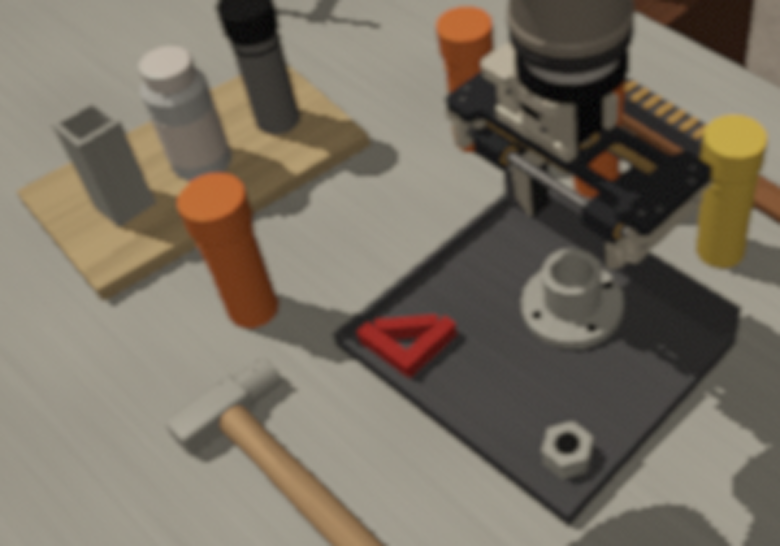

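All three stand upright on the board: tube (105,160), can (185,110), canister (265,65). The gripper is over the flange hub at (573,275). I go down to it now.

```bash
python3 -m creep '[[[0,3,-10,0,0.7,0.2],[0,0,-20,0,0,0],[0,0,-20,0,0,0],[0,0,-10,0,0,0],[0,0,0,0,0,0]]]'; python3 -c "
from h import *;s=robot.observe();print(s['tool_pos'],s['tool_rot'],s['contact_force'])"
```

```text
time: 20.78
tool_pos: [0.6012, -0.0269, 0.2251]
tool_rot: [3.138, -0.017, 0.001]
contact_force: [-0.5, -0.3, 0.4]
opening: 0.0738
[ 0.60116191 -0.02689601  0.22508153] [ 3.13826482e+00 -1.68781692e-02  1.13731203e-03] [-0.53663763 -0.34688359  0.38430994]
```

```bash
python3 -m creep '[[[-1,0,-8,0.2,0.9,0],[0,0,-8,0,0.2,0],[0,0,-4,0,0,0],[0,0,-2,0,0,0]]]'; python3 -c "
from h import *;s=robot.observe();print(s['tool_pos'],s['tool_rot'],s['contact_force'])"
```

```text
time: 21.12
tool_pos: [0.6016, -0.0266, 0.2053]
tool_rot: [3.141, -0.002, 0.002]
contact_force: [0.2, -0.8, 0.2]
opening: 0.0732
[ 0.6016036  -0.02657515  0.20534687] [ 3.14101213e+00 -2.02979702e-03  1.75602326e-03] [ 0.20701285 -0.80866307  0.22255997]
```

```bash
python3 -m creep '[[[-1,0,-3,0,0,0],[0,0,-1,0,0,0]]]'; python3 -m creep '[[[0,0,0,0,0,0],[0,0,0,0,0,0],[0,0,0,0,0,0],[0,0,0,0,0,0],[0,0,0,0,0,0]]]' 1 50; python3 -m creep '[[[0,0,0,0,0,0],[0,0,0,0,0,0],[0,0,0,0,0,0]]]'; python3 -c "
from h import *;s=robot.observe();print(s['tool_pos'],s['tool_rot'],s['contact_force'])"
```

```text
time: 21.28
tool_pos: [0.6008, -0.0267, 0.2013]
tool_rot: [3.141, -0.003, 0.002]
contact_force: [0.0, 0.3, -0.3]
opening: 0.0735
time: 21.7
tool_pos: [0.6009, -0.0269, 0.202]
tool_rot: [3.141, -0.004, 0.001]
contact_force: [-0.1, -0.4, -2.9]
opening: 0.048
time: 21.95
tool_pos: [0.6009, -0.0269, 0.2019]
tool_rot: [3.141, -0.004, 0.001]
contact_force: [-0.5, -0.3, -1.4]
opening: 0.0477
[ 0.60093388 -0.0269398   0.20193974] [ 3.14069840e+00 -4.15160999e-03  1.15454303e-03] [-0.49267114 -0.31530847 -1.40723948]
```

```bash
python3 -m creep '[[[0,0,15,0,0.2,0],[0,0,35,0,0,0],[0,0,35,0,0,0],[0,0,35,0,0,0],[0,0,35,0,0,0]]]'; python3 -m creep '[[[0,0,20,0,0,0],[0,0,0,0,0,0],[-15,-35,0,0,0,0],[-15,-35,0,0,0,0],[-15,-35,0,0,0,0]]]';python3 -m creep '[[[-15,-35,0,0,0,0],[-15,-35,0,0,0,0],[-15,-35,0,0,0,0],[-15,-35,0,0,0,0],[-15,-35,0,0,0,0]]]'; python3 -m creep '[[[-10,-24,0,0,0,0],[0,0,0,0,0,0],[0,0,0,0,0,0]]]';python3 -c "
from h import *;s=robot.observe();print(s['tool_pos'],s['tool_rot'],s['contact_force'])"
```

```text
time: 22.37
tool_pos: [0.5954, -0.026, 0.347]
tool_rot: [-3.137, 0.033, 0.001]
contact_force: [1.8, -0.3, -6.8]
opening: 0.0475
time: 22.78
tool_pos: [0.5507, -0.126, 0.3697]
tool_rot: [-3.133, 0.026, 0.013]
contact_force: [-0.0, -0.9, -6.9]
opening: 0.0474
time: 23.2
tool_pos: [0.4691, -0.3058, 0.3571]
tool_rot: [-3.122, 0.042, 0.017]
contact_force: [0.8, -0.2, -7.1]
opening: 0.0473
time: 23.45
tool_pos: [0.4534, -0.3375, 0.3491]
tool_rot: [-3.116, 0.051, 0.008]
contact_force: [-0.1, -0.7, -7.4]
opening: 0.0472
[ 0.45337022 -0.33751435  0.34910251] [-3.11640118  0.05148456  0.0082687 ] [-0.06220956 -0.71298255 -7.36322561]
```

```bash
python3 -m creep '[[[5,-5,0,-1.2,-2.5,-0.4],[4,-4,0,0,0,0],[0,0,0,0,0,0]]]';python3 - <<'E'
from h import *
s=robot.observe();print(s['tool_pos'],s['tool_rot'],s['contact_force'])
snap('side','s3',crop=(200,170,460,384),scale=2.8)
E
```

```text
time: 23.7
tool_pos: [0.4621, -0.3452, 0.3435]
tool_rot: [-3.13, 0.015, 0.0]
contact_force: [0.1, 0.6, -6.7]
opening: 0.0475
[ 0.46207773 -0.34523166  0.34354198] [-3.13007537e+00  1.46543064e-02  2.24562786e-04] [ 0.10665916  0.61921639 -6.65164313]
```

View pics/s3.png

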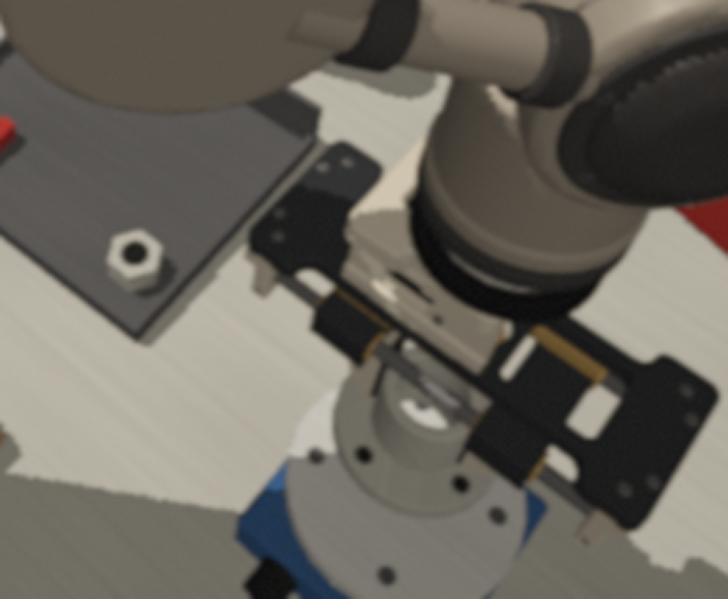

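The flange is held over the plate at (425,430). I level it and lower it.

```bash
python3 -m creep '[[[1,-2,-8,-0.6,-0.8,0],[0,0,-12,0,0,0],[0,0,-10,0,0,0],[0,0,0,0,0,0]]]';python3 -c "
from h import *;s=robot.observe();print(s['tool_pos'],s['tool_rot'],s['contact_force'])"
```

```text
time: 24.08
tool_pos: [0.4642, -0.343, 0.3111]
tool_rot: [-3.136, 0.006, 0.006]
contact_force: [-0.7, 0.3, -7.0]
opening: 0.0474
[ 0.46422282 -0.34302814  0.3111139 ] [-3.13635051  0.00565507  0.00626695] [-0.66699921  0.31977808 -7.01477768]
```

```bash
python3 -m creep '[[[-1,-4,-6,-0.3,-0.3,-0.2],[0,0,-8,0,0,0],[0,0,-8,0,0,0],[0,0,-4,0,0,0],[0,0,0,0,0,0]]]';python3 -c "
from h import *;s=robot.observe();print(s['tool_pos'],s['tool_rot'],s['contact_force'])"
```

```text
time: 24.5
tool_pos: [0.4637, -0.3462, 0.2827]
tool_rot: [-3.141, 0.001, 0.005]
contact_force: [-0.3, 0.4, -6.3]
opening: 0.0477
[ 0.46365501 -0.34619125  0.28271734] [-3.14108975e+00  1.42592432e-03  4.60040165e-03] [-0.30936154  0.43028061 -6.34499806]
```

```bash
python3 -m creep '[[[0,-0.5,-5,0,0,0],[0,0,-4,0,0,0],[0,0,-2,0,0,0]]]';python3 -m creep '[[[0,0,-2,0,0,0]]]';python3 -c "
from h import *;s=robot.observe();print(s['tool_pos'],s['tool_rot'],s['contact_force'])"
```

```text
time: 24.75
tool_pos: [0.4638, -0.347, 0.2718]
tool_rot: [3.141, 0.001, 0.004]
contact_force: [-4.9, 5.7, 18.5]
opening: 0.0474
time: 24.83
tool_pos: [0.4637, -0.3469, 0.2718]
tool_rot: [3.141, 0.0, 0.004]
contact_force: [-8.4, 8.2, 23.9]
opening: 0.0471
[ 0.46373039 -0.3469282   0.27180102] [3.14063491e+00 9.18460778e-05 4.42577954e-03] [-8.39225233  8.24231018 23.86143529]
```

```bash
python3 -m creep '[[[0,0,0,0,0,0],[0,0,0,0,0,0],[0,0,0,0,0,0],[0,0,0,0,0,0]]]' -0.6;  python3 -m creep '[[[0,0,15,0,0,0],[0,0,30,0,0,0],[0,0,35,0,0,0],[0,0,35,0,0,0],[0,0,35,0,0,0]]]'; python3 -m creep '[[[-1,36,8,0,0,0],[-1,36,0,0,0,0],[-1,36,0,0,0,0],[-1,36,0,0,0,0],[-1,36,0,0,0,0]]]' ;python3 - <<'E'
from h import *
s=robot.observe();print(s['tool_pos'],s['tool_rot'],s['contact_force'])
snap('side','s4',crop=(200,170,460,384),scale=2.4)
E
```

```text
time: 25.17
tool_pos: [0.4647, -0.348, 0.2762]
tool_rot: [3.134, -0.007, 0.004]
contact_force: [0.1, 0.3, -0.3]
opening: 0.0696
time: 25.58
tool_pos: [0.4633, -0.3469, 0.4239]
tool_rot: [-3.139, 0.004, 0.004]
contact_force: [1.2, -0.8, 0.4]
opening: 0.0734
time: 26.0
tool_pos: [0.4578, -0.1683, 0.4437]
tool_rot: [3.126, -0.017, -0.006]
contact_force: [0.0, 0.1, 0.0]
opening: 0.0736
[ 0.45778084 -0.16832318  0.44367358] [ 3.12597998 -0.01671234 -0.0064569 ] [0.01796128 0.08228831 0.03327985]
```

View pics/s4.png

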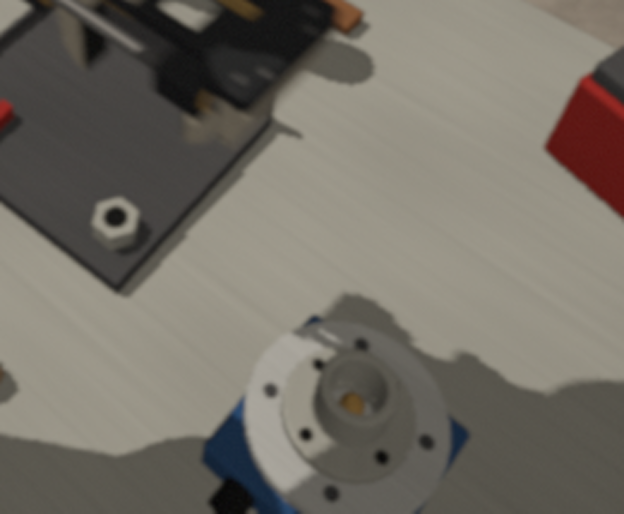

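The flange lies flat with the brass post inside its bore at (352,403). Now I put the three back, tube first.

```bash
python3 -m creep '[[[-3.4,39,0,0.8,0.9,0.4],[-3.4,39,0,0,0,0],[-3.4,39,0,0,0,0],[-3.4,39,0,0,0,0],[-3.4,39,0,0,0,0]]]';  python3 -m creep '[[[-3.4,39,0,0,0,0],[-3.4,39,0,0,0,0],[-3.4,39,0,0,0,0],[-3.4,39,0,0,0,0],[-3.4,39,0,0,0,0]]]'; python3 -m creep '[[[-3.4,39,0,0,0,0],[-3.4,39,0,0,0,0],[-3.4,30,0,0,0,0],[0,0,0,0,0,0]]]' ;python3 -c "
from h import *;s=robot.observe();print(s['tool_pos'],s['tool_rot'],s['contact_force'])"
```

```text
time: 26.47
tool_pos: [0.4397, 0.0315, 0.4458]
tool_rot: [3.141, -0.007, -0.001]
contact_force: [0.6, -0.2, -0.8]
opening: 0.0736
time: 26.88
tool_pos: [0.4203, 0.2352, 0.4483]
tool_rot: [-3.141, -0.015, -0.002]
contact_force: [1.1, 0.4, -0.0]
opening: 0.0735
time: 27.22
tool_pos: [0.4075, 0.3544, 0.4492]
tool_rot: [-3.137, -0.019, 0.004]
contact_force: [-0.4, -0.8, -1.0]
opening: 0.0737
[0.40751863 0.35437588 0.44923701] [-3.13683717 -0.01881303  0.00396031] [-0.44164192 -0.82737956 -1.02457651]
```

```bash
python3 -m creep '[[[5,-8,0,-0.2,1,0.8],[0,0,-20,0,0,0],[0,0,-35,0,0,0],[0,0,-35,0,0,0],[0,0,-15,0,0,0]]]'; python3 -m creep '[[[0,0,0,0,0,0]]]' ;python3 -c "
from h import *;s=robot.observe();print(s['tool_pos'],s['tool_rot'],s['contact_force'])"
```

```text
time: 27.63
tool_pos: [0.4133, 0.3486, 0.3464]
tool_rot: [-3.133, -0.015, 0.026]
contact_force: [-0.9, -0.5, -0.5]
opening: 0.0735
time: 27.72
tool_pos: [0.413, 0.3478, 0.3433]
tool_rot: [-3.136, -0.01, 0.025]
contact_force: [-1.5, 1.0, -0.2]
opening: 0.0731
[0.41297629 0.34779995 0.34329439] [-3.13551191 -0.01010037  0.02534057] [-1.51351613  0.97354124 -0.18299829]
```

```bash
python3 -m creep '[[[0,-3,-15,-0.3,0.5,-0.3],[0,0,-25,0,0,0],[0,0,-25,0,0,0],[0,0,-12,0,0,0],[0,0,-3,0,0,0]]]';python3 -c "
from h import *;s=robot.observe();print(s['tool_pos'],s['tool_rot'],s['contact_force'])"
```

```text
time: 28.13
tool_pos: [0.4161, 0.344, 0.2663]
tool_rot: [-3.136, -0.01, 0.019]
contact_force: [0.5, -0.3, -0.5]
opening: 0.0734
[0.41613179 0.34398145 0.2663282 ] [-3.13600248 -0.01014288  0.01866827] [ 0.50620279 -0.32615269 -0.5039661 ]
```

```bash
python3 -m creep '[[[-2,0.5,-5,-0.3,0.6,0],[-1,0,-4,0,0,0],[0,0,-1,0,0,0]]]';  python3 -m creep '[[[0,0,-1,0,0,0],[0,0,0,0,0,0],[0,0,0,0,0,0],[0,0,0,0,0,0],[0,0,0,0,0,0]]]' 1 40; python3 -m creep '[[[0,0,0,0,0,0],[0,0,0,0,0,0],[0,0,0,0,0,0]]]';python3 -c "
from h import *;s=robot.observe();print(s['tool_pos'],s['tool_rot'],s['contact_force'])"
```

```text
time: 28.38
tool_pos: [0.4144, 0.3446, 0.2583]
tool_rot: [-3.14, -0.002, 0.018]
contact_force: [0.5, -0.4, 1.2]
opening: 0.0735
time: 28.8
tool_pos: [0.4152, 0.3452, 0.2604]
tool_rot: [-3.137, -0.007, 0.018]
contact_force: [1.2, 1.0, 0.8]
opening: 0.0445
time: 29.05
tool_pos: [0.4151, 0.3451, 0.2605]
tool_rot: [-3.137, -0.007, 0.018]
contact_force: [0.0, 0.5, -0.8]
opening: 0.0398
[0.4151287  0.34514555 0.26050562] [-3.13680595 -0.00714332  0.01847505] [ 0.00210385  0.54005975 -0.78520545]
```

```bash
python3 -m creep '[[[0,0,15,-0.2,0.3,0],[0,0,35,0,0,0],[0,0,35,0,0,0],[0,0,35,0,0,0],[0,0,35,0,0,0]]]'; python3 -m creep '[[[0,0,30,0,0,0],[14,-37,5,0,0,2.6],[14,-37,0,0,0,2.6],[14,-37,0,0,0,2.6],[14,-37,0,0,0,2.6]]]';python3 -m creep '[[[14,-37,0,0,0,2.6],[14,-37,0,0,0,2.6],[14,-37,0,0,0,2.6],[14,-37,0,0,0,2.6],[14,-37,0,0,0,2.6]]]'; python3 -m creep '[[[14,-37,0,0,0,2.6],[14,-37,0,0,0,2.6],[0,0,0,0,0,0],[0,0,0,0,0,0]]]';python3 -c "
from h import *;s=robot.observe();print(s['tool_pos'],s['tool_rot'],s['contact_force'])"
```

```text
time: 29.47
tool_pos: [0.4117, 0.3429, 0.409]
tool_rot: [3.128, 0.023, 0.018]
contact_force: [1.2, 0.3, -4.0]
opening: 0.0399
time: 29.88
tool_pos: [0.4652, 0.1971, 0.4529]
tool_rot: [3.137, 0.013, 0.22]
contact_force: [0.5, 0.6, -4.7]
opening: 0.0398
time: 30.3
tool_pos: [0.5353, 0.0031, 0.4504]
tool_rot: [3.14, 0.018, 0.461]
contact_force: [0.7, 0.7, -4.6]
opening: 0.0395
time: 30.63
tool_pos: [0.5652, -0.0831, 0.446]
tool_rot: [-3.141, 0.024, 0.55]
contact_force: [-0.0, 1.3, -5.2]
opening: 0.0399
[ 0.56518922 -0.08313134  0.44595067] [-3.14059314  0.02409656  0.54979058] [-0.04449122  1.29129416 -5.19863096]
```

```bash
python3 -m creep '[[[18,-20,0,0.6,-1.1,0.6],[2,-2,-15,0,0,0],[0,0,-30,0,0,0],[0,0,-35,0,0,0],[0,0,-30,0,0,0]]]'; python3 -m creep '[[[0,0,-15,0,0,0],[0,0,0,0,0,0]]]';python3 -c "
from h import *;s=robot.observe();print(s['tool_pos'],s['tool_rot'],s['contact_force'])"
```

```text
time: 31.05
tool_pos: [0.5859, -0.1044, 0.3373]
tool_rot: [3.134, -0.006, 0.559]
contact_force: [0.6, -0.8, -3.9]
opening: 0.0395
time: 31.22
tool_pos: [0.5835, -0.1018, 0.3139]
tool_rot: [-3.138, 0.004, 0.56]
contact_force: [0.3, 0.3, -5.2]
opening: 0.0397
[ 0.58349438 -0.10176418  0.31386021] [-3.13789059  0.00373017  0.56006917] [ 0.30798592  0.30495096 -5.16461155]
```

```bash
python3 -m creep '[[[3,-4,-10,0,-0.2,0],[0,0,-20,0,0,0],[0,0,-15,0,0,0],[0,0,-8,0,0,0],[0,0,0,0,0,0]]]';python3 -c "
from h import *;s=robot.observe();print(s['tool_pos'],s['tool_rot'],s['contact_force'])"
```

```text
time: 31.63
tool_pos: [0.588, -0.1038, 0.261]
tool_rot: [3.14, -0.003, 0.563]
contact_force: [0.2, 0.0, -4.3]
opening: 0.0396
[ 0.58804635 -0.10378113  0.26103505] [ 3.13976616e+00 -2.84669320e-03  5.62957297e-01] [ 0.1893777   0.02694792 -4.33092979]
```

```bash
python3 -m creep '[[[-1,-2,-5,0,0.2,-0.2],[0,0,-5,0,0,0],[0,0,-2,0,0,0]]]';python3 -m creep '[[[0,0,-2,0,0,0]]]';python3 -c "
from h import *;s=robot.observe();print(s['tool_pos'],s['tool_rot'],s['contact_force'])"
```

```text
time: 31.88
tool_pos: [0.5882, -0.106, 0.2512]
tool_rot: [3.138, -0.003, 0.56]
contact_force: [-0.7, 0.6, -4.1]
opening: 0.0398
time: 31.97
tool_pos: [0.5884, -0.1061, 0.2496]
tool_rot: [3.137, -0.004, 0.559]
contact_force: [-0.0, -0.7, -4.7]
opening: 0.04
[ 0.58841085 -0.10613663  0.24961282] [ 3.13667558 -0.00395025  0.55944432] [-0.03568031 -0.73659049 -4.663969  ]
```

```bash
python3 -m creep '[[[-1.5,0.5,-2,0.2,0.3,0],[0,0,-2,0,0,0]]]';python3 -c "
from h import *;s=robot.observe();print(s['tool_pos'],s['tool_rot'],s['contact_force'])"
```

```text
time: 32.13
tool_pos: [0.587, -0.1057, 0.2476]
tool_rot: [3.142, -0.002, 0.559]
contact_force: [-8.8, 2.4, 21.6]
opening: 0.0397
[ 0.58702704 -0.10568786  0.24763612] [ 3.14157168e+00 -2.47169326e-03  5.59358495e-01] [-8.75458932  2.39257125 21.63142783]
```

```bash
python3 -m creep '[[[0,0,0,0,0,0],[0,0,0,0,0,0],[0,0,0,0,0,0],[0,0,0,0,0,0]]]' -0.6;  python3 -m creep '[[[0,0,15,0,0,0],[0,0,35,0,0,0],[0,0,35,0,0,0],[0,0,35,0,0,0],[0,0,35,0,0,0]]]'; python3 -m creep '[[[0,0,30,0,0,0],[-8,37,0,0,0,-2.7],[-8,37,0,0,0,-2.7],[-8,37,0,0,0,-2.7],[-8,37,0,0,0,-2.7]]]'; python3 -m creep '[[[-8,37,0,0,0,-2.7],[-8,37,0,0,0,-2.7],[-8,37,0,0,0,-2.7],[-8,37,0,0,0,-2.7],[-8,37,0,0,0,-2.7]]]'; python3 -m creep '[[[-8,37,0,0,0,-2.7],[-8,37,0,0,0,-2.7],[-3,15,0,0,0,-2],[0,0,0,0,0,0],[0,0,0,0,0,0]]]';python3 -c "
from h import *;s=robot.observe();print(s['tool_pos'],s['tool_rot'],s['contact_force'])"
```

```text
time: 32.47
tool_pos: [0.5878, -0.106, 0.2512]
tool_rot: [3.137, -0.007, 0.559]
contact_force: [-1.3, -0.5, -0.1]
opening: 0.0618
time: 32.88
tool_pos: [0.5854, -0.1054, 0.4031]
tool_rot: [-3.133, 0.005, 0.559]
contact_force: [0.3, -0.5, 0.2]
opening: 0.0735
time: 33.3
tool_pos: [0.5535, 0.0396, 0.4461]
tool_rot: [3.134, -0.012, 0.352]
contact_force: [1.2, -0.7, -0.6]
opening: 0.0736
time: 33.72
tool_pos: [0.5097, 0.2326, 0.4483]
tool_rot: [3.133, -0.017, 0.102]
contact_force: [0.7, 0.1, 0.1]
opening: 0.0734
time: 34.13
tool_pos: [0.4856, 0.3332, 0.4489]
tool_rot: [3.136, -0.019, -0.026]
contact_force: [-0.2, 0.6, 0.5]
opening: 0.0735
[0.48562702 0.33323048 0.44885261] [ 3.13643178 -0.01880113 -0.02608362] [-0.19660785  0.64289916  0.51616841]
```

```bash
python3 -m creep '[[[6,3,0,0.3,1,1.5],[0,0,-20,0,0,0],[0,0,-35,0,0,0],[0,0,-30,0,0,0],[0,0,-10,0,0,0]]]'; python3 -m creep '[[[0,0,0,0,0,0]]]' ;python3 -c "
from h import *;s=robot.observe();print(s['tool_pos'],s['tool_rot'],s['contact_force'])"
```

```text
time: 34.55
tool_pos: [0.4939, 0.3311, 0.3558]
tool_rot: [-3.138, -0.012, 0.002]
contact_force: [0.8, -0.2, 0.0]
opening: 0.0731
time: 34.63
tool_pos: [0.494, 0.3293, 0.3533]
tool_rot: [-3.14, -0.008, 0.001]
contact_force: [-0.4, -0.2, -0.0]
opening: 0.0729
[0.49403901 0.32927173 0.35327339] [-3.14036635e+00 -7.62674314e-03  1.22105996e-03] [-0.4471094  -0.19772507 -0.04274504]
```

```bash
python3 -m creep '[[[-1,7,-10,0,0.4,0],[0,0,-15,0,0,0],[0,0,-15,0,0,0],[0,0,-8,0,0,0],[0,0,0,0,0,0]]]';python3 -c "
from h import *;s=robot.observe();print(s['tool_pos'],s['tool_rot'],s['contact_force'])"
```

```text
time: 35.05
tool_pos: [0.4957, 0.3339, 0.3062]
tool_rot: [-3.138, -0.005, -0.003]
contact_force: [0.1, 0.3, -0.4]
opening: 0.0732
[0.49570066 0.3339116  0.30623704] [-3.13778393e+00 -4.98590960e-03 -2.61814933e-03] [ 0.12846323  0.26049839 -0.4459445 ]
```

```bash
python3 -m creep '[[[-3,3,-4,-0.1,0.3,0],[0,0,-3,0,0,0]]]';  python3 -m creep '[[[0,0,-1,0,0,0],[0,0,0,0,0,0],[0,0,0,0,0,0],[0,0,0,0,0,0],[0,0,0,0,0,0]]]' 1 35; python3 -m creep '[[[0,0,0,0,0,0],[0,0,0,0,0,0]]]';python3 -c "
from h import *;s=robot.observe();print(s['tool_pos'],s['tool_rot'],s['contact_force'])"
```

```text
time: 35.22
tool_pos: [0.4933, 0.3371, 0.3006]
tool_rot: [-3.138, -0.002, -0.003]
contact_force: [0.8, 0.9, -0.7]
opening: 0.0739
time: 35.63
tool_pos: [0.4935, 0.3377, 0.3016]
tool_rot: [-3.137, -0.005, -0.002]
contact_force: [-0.7, -2.4, 1.4]
opening: 0.0447
time: 35.8
tool_pos: [0.4934, 0.3376, 0.3017]
tool_rot: [-3.137, -0.005, -0.002]
contact_force: [0.1, -1.0, -0.5]
opening: 0.0434
[0.49343536 0.33758691 0.3016722 ] [-3.13693261e+00 -4.94007121e-03 -2.34382827e-03] [ 0.13966888 -1.02489412 -0.5213836 ]
```

```bash
python3 -m creep '[[[0,0,15,-0.2,0.3,0],[0,0,35,0,0,0],[0,0,35,0,0,0],[0,0,35,0,0,0],[0,0,25,0,0,0]]]'; python3 -m creep '[[[2,-35,3,0,0,0],[3,-40,0,0,0,0],[3,-40,0,0,0,0],[3,-40,0,0,0,0],[3,-40,0,0,0,0]]]'; python3 -m creep '[[[3,-40,0,0,0,0],[3,-40,0,0,0,0],[3,-40,0,0,0,0],[3,-35,0,0,0,0],[0,0,0,0,0,0]]]';python3 -c "
from h import *;s=robot.observe();print(s['tool_pos'],s['tool_rot'],s['contact_force'])"
```

```text
time: 36.22
tool_pos: [0.4908, 0.3361, 0.4401]
tool_rot: [3.131, 0.024, -0.003]
contact_force: [0.2, 0.6, -4.8]
opening: 0.0429
time: 36.63
tool_pos: [0.5024, 0.1424, 0.4481]
tool_rot: [3.139, 0.016, 0.011]
contact_force: [1.6, -0.5, -4.1]
opening: 0.0432
time: 37.05
tool_pos: [0.5125, -0.0256, 0.4453]
tool_rot: [3.137, 0.022, 0.006]
contact_force: [0.7, -0.2, -4.5]
opening: 0.0432
[ 0.51247631 -0.02555113  0.44525783] [3.1367112  0.02158781 0.0061853 ] [ 0.74356867 -0.24550337 -4.47627387]
```

```bash
python3 -m creep '[[[4,2,0,0.2,-1,-0.4],[0,0,-15,0,0,0],[0,0,-30,0,0,0],[0,0,-35,0,0,0],[0,0,-30,0,0,0]]]'; python3 -m creep '[[[0,0,-15,0,0,0],[0,0,0,0,0,0]]]';python3 -c "
from h import *;s=robot.observe();print(s['tool_pos'],s['tool_rot'],s['contact_force'])"
```

```text
time: 37.47
tool_pos: [0.5183, -0.0235, 0.3371]
tool_rot: [3.14, -0.014, -0.008]
contact_force: [-0.2, -0.6, -4.3]
opening: 0.0431
time: 37.63
tool_pos: [0.5166, -0.0207, 0.3149]
tool_rot: [-3.14, -0.004, -0.006]
contact_force: [-0.9, -0.0, -3.4]
opening: 0.0434
[ 0.51658512 -0.02074023  0.31491785] [-3.13960203 -0.00377611 -0.00644537] [-0.90219517 -0.01895241 -3.44423752]
```

```bash
python3 -m creep '[[[0,-2,-8,0,0.1,0.3],[0,0,-8,0,0,0],[0,0,-4,0,0,0],[0,0,0,0,0,0]]]';python3 -c "
from h import *;s=robot.observe();print(s['tool_pos'],s['tool_rot'],s['contact_force'])"
```

```text
time: 37.97
tool_pos: [0.5177, -0.0204, 0.2947]
tool_rot: [-3.139, -0.005, 0.002]
contact_force: [-0.1, -0.4, -5.1]
opening: 0.0431
[ 0.51772042 -0.02039267  0.29466794] [-3.13907877e+00 -4.83165380e-03  1.95056368e-03] [-0.05092018 -0.37690383 -5.07303392]
```

```bash
python3 -m creep '[[[-1,-3,-3,-0.1,0.3,0],[0,0,-2,0,0,0]]]';python3 -m creep '[[[0,0,-2,0,0,0]]]';python3 -c "
from h import *;s=robot.observe();print(s['tool_pos'],s['tool_rot'],s['contact_force'])"
```

```text
time: 38.13
tool_pos: [0.5173, -0.0235, 0.2909]
tool_rot: [3.142, -0.003, 0.002]
contact_force: [0.0, -0.3, -4.0]
opening: 0.0431
time: 38.22
tool_pos: [0.5175, -0.0237, 0.2894]
tool_rot: [3.141, -0.004, 0.002]
contact_force: [0.2, 0.5, -4.6]
opening: 0.0431
[ 0.51753002 -0.02366514  0.28935347] [ 3.14130552e+00 -4.05816965e-03  2.01311306e-03] [ 0.19699621  0.47752999 -4.56255713]
```

```bash
python3 -m creep '[[[0,0,-2,0,0.2,0]]]'; python3 -m creep '[[[0,0,0,0,0,0],[0,0,0,0,0,0],[0,0,0,0,0,0],[0,0,0,0,0,0]]]' -0.6;  python3 -m creep '[[[0,0,15,0,0,0],[0,0,35,0,0,0],[0,0,35,0,0,0],[0,0,35,0,0,0],[0,0,30,0,0,0]]]'; python3 -m creep '[[[6,36,0,0,0,0],[6,38,0,0,0,0],[6,38,0,0,0,0],[6,38,0,0,0,0],[6,38,0,0,0,0]]]'; python3 -m creep '[[[6,38,0,0,0,0],[6,38,0,0,0,0],[6,38,0,0,0,0],[6,38,0,0,0,0],[6,20,0,0,0,0]]]'; python3 -m creep '[[[0,0,0,0,0,0],[0,0,0,0,0,0]]]';python3 -c "
from h import *;s=robot.observe();print(s['tool_pos'],s['tool_rot'],s['contact_force'])"
```

```text
time: 38.3
tool_pos: [0.5181, -0.024, 0.2887]
tool_rot: [3.141, -0.004, 0.002]
contact_force: [-2.1, -0.2, 14.9]
opening: 0.0428
time: 38.63
tool_pos: [0.5193, -0.0245, 0.2918]
tool_rot: [3.139, -0.011, 0.001]
contact_force: [-0.3, 0.1, -0.2]
opening: 0.0653
time: 39.05
tool_pos: [0.5168, -0.0242, 0.4407]
tool_rot: [-3.141, 0.005, 0.001]
contact_force: [1.1, -0.8, 0.6]
opening: 0.0734
time: 39.47
tool_pos: [0.5474, 0.163, 0.4523]
tool_rot: [3.138, -0.017, -0.014]
contact_force: [1.0, -0.8, 0.8]
opening: 0.0736
time: 39.88
tool_pos: [0.576, 0.347, 0.4531]
tool_rot: [3.14, -0.019, -0.011]
contact_force: [1.3, -0.1, 0.8]
opening: 0.0736
time: 40.05
tool_pos: [0.5756, 0.3523, 0.4512]
tool_rot: [3.14, -0.018, -0.005]
contact_force: [-0.4, -0.3, 0.0]
opening: 0.0732
[0.57556941 0.35226959 0.4512456 ] [ 3.14025393 -0.0179618  -0.00492287] [-0.36880773 -0.26700972  0.04411376]
```

```bash
python3 -m creep '[[[1,-24,0,0,1,0.3],[0,0,-15,0,0,0],[0,0,-30,0,0,0],[0,0,-30,0,0,0],[0,0,-10,0,0,0]]]'; python3 -m creep '[[[0,0,0,0,0,0]]]' ;python3 -c "
from h import *;s=robot.observe();print(s['tool_pos'],s['tool_rot'],s['contact_force'])"
```

```text
time: 40.47
tool_pos: [0.5761, 0.3225, 0.3682]
tool_rot: [-3.141, -0.008, -0.002]
contact_force: [-0.3, -0.0, -1.3]
opening: 0.0733
time: 40.55
tool_pos: [0.5758, 0.3206, 0.3659]
tool_rot: [3.14, -0.004, -0.004]
contact_force: [0.5, 0.7, 0.5]
opening: 0.0734
[0.57581967 0.32063138 0.36587843] [ 3.14004322 -0.00410349 -0.00374534] [0.46867465 0.65270673 0.54025864]
```

```bash
python3 -m creep '[[[0,7,-10,0,0.2,0.2],[0,0,-20,0,0,0],[0,0,-15,0,0,0],[0,0,-8,0,0,0],[0,0,0,0,0,0]]]';python3 -c "
from h import *;s=robot.observe();print(s['tool_pos'],s['tool_rot'],s['contact_force'])"
```

```text
time: 40.97
tool_pos: [0.5768, 0.3254, 0.3147]
tool_rot: [-3.141, -0.006, -0.004]
contact_force: [0.6, 0.0, 0.8]
opening: 0.0737
[0.57679748 0.32539165 0.31465606] [-3.14077275 -0.00608912 -0.00410251] [0.57486822 0.03289566 0.84096347]
```

```bash
python3 -m creep '[[[0,2,-5,0,0.3,0.2],[0,0,-4,0,0,0]]]';  python3 -m creep '[[[0,0,-1,0,0,0],[0,0,0,0,0,0],[0,0,0,0,0,0],[0,0,0,0,0,0],[0,0,0,0,0,0]]]' 1 35; python3 -m creep '[[[0,0,0,0,0,0],[0,0,0,0,0,0]]]';python3 -c "
from h import *;s=robot.observe();print(s['tool_pos'],s['tool_rot'],s['contact_force'])"
```

```text
time: 41.13
tool_pos: [0.5773, 0.3276, 0.3074]
tool_rot: [-3.139, -0.003, -0.001]
contact_force: [-0.0, 0.4, -0.4]
opening: 0.0735
time: 41.55
tool_pos: [0.5776, 0.3282, 0.308]
tool_rot: [-3.138, -0.006, -0.0]
contact_force: [0.7, 0.0, -2.7]
opening: 0.0493
time: 41.72
tool_pos: [0.5776, 0.3282, 0.308]
tool_rot: [-3.138, -0.006, -0.0]
contact_force: [-0.3, 0.1, -2.4]
opening: 0.0492
[0.57760557 0.32816724 0.30800161] [-3.13794129e+00 -6.22858350e-03 -8.77529991e-05] [-0.28558008  0.11980837 -2.44248227]
```

```bash
python3 -m creep '[[[0,0,15,0,0.3,0],[0,0,35,0,0,0],[0,0,35,0,0,0],[0,0,10,0,0,0],[0,-20,0,0,0,0]]]'; python3 -m creep '[[[0,-40,0,0,0,0],[0,-40,0,0,0,0],[0,-40,0,0,0,0],[0,-40,0,0,0,0],[0,-40,0,0,0,0]]]'; python3 -m creep '[[[0,-35,0,0,0,0],[0,0,0,0,0,0],[0,0,0,0,0,0]]]';python3 -c "
from h import *;s=robot.observe();print(s['tool_pos'],s['tool_rot'],s['contact_force'])"
```

```text
time: 42.13
tool_pos: [0.5755, 0.3098, 0.4005]
tool_rot: [3.141, 0.012, 0.003]
contact_force: [0.4, -0.4, -4.5]
opening: 0.0494
time: 42.55
tool_pos: [0.5727, 0.1084, 0.3994]
tool_rot: [-3.14, 0.013, 0.014]
contact_force: [-0.1, -0.1, -3.8]
opening: 0.0494
time: 42.8
tool_pos: [0.5718, 0.0634, 0.3981]
tool_rot: [3.14, 0.017, 0.005]
contact_force: [-0.6, 0.2, -4.4]
opening: 0.0495
[0.57182946 0.06342106 0.39813533] [3.13976803 0.01650874 0.00493274] [-0.60802917  0.17433864 -4.38527667]
```

```bash
python3 -m creep '[[[9,-11,0,0,-0.8,-0.3],[0,0,-15,0,0,0],[0,0,-25,0,0,0],[0,0,-20,0,0,0],[0,0,-8,0,0,0]]]'; python3 -m creep '[[[0,0,0,0,0,0]]]';python3 -c "
from h import *;s=robot.observe();print(s['tool_pos'],s['tool_rot'],s['contact_force'])"
```

```text
time: 43.22
tool_pos: [0.5834, 0.0528, 0.3299]
tool_rot: [3.139, -0.007, 0.001]
contact_force: [-1.4, 0.8, -4.5]
opening: 0.0493
time: 43.3
tool_pos: [0.5834, 0.0534, 0.3278]
tool_rot: [3.139, -0.004, 0.002]
contact_force: [-1.5, -0.2, -3.6]
opening: 0.0496
[0.58337834 0.05341572 0.3278184 ] [ 3.13945101e+00 -3.57414805e-03  1.66821813e-03] [-1.48037815 -0.20613716 -3.61256472]
```

```bash
python3 -m creep '[[[-2,-2,-8,0.1,0.2,0],[0,0,-10,0,0,0],[0,0,-6,0,0,0],[0,0,-2,0,0,0],[0,0,0,0,0,0]]]';python3 -c "
from h import *;s=robot.observe();print(s['tool_pos'],s['tool_rot'],s['contact_force'])"
```

```text
time: 43.72
tool_pos: [0.5824, 0.0527, 0.3015]
tool_rot: [3.141, -0.003, 0.004]
contact_force: [0.2, -0.3, -5.0]
opening: 0.049
[0.58243659 0.0526741  0.30146678] [ 3.14128936 -0.0034939   0.00419224] [ 0.24884722 -0.25673492 -4.98948624]
```

```bash
python3 -m creep '[[[-1,-1,-3,0,0.2,0],[0,0,-2,0,0,0],[0,0,-2,0,0,0]]]';python3 -c "
from h import *;s=robot.observe();print(s['tool_pos'],s['tool_rot'],s['contact_force'])"
```

```text
time: 43.97
tool_pos: [0.5818, 0.0516, 0.2955]
tool_rot: [3.141, -0.003, 0.004]
contact_force: [0.1, 0.6, -3.8]
opening: 0.0494
[0.58182865 0.05161432 0.29548373] [ 3.14110070e+00 -2.81769176e-03  4.32070936e-03] [ 0.08267426  0.5517414  -3.81345223]
```

```bash
python3 -m creep '[[[-0.5,0,-2,0,0.1,0]]]'; python3 -m creep '[[[0,0,0,0,0,0],[0,0,0,0,0,0],[0,0,0,0,0,0],[0,0,0,0,0,0]]]' -0.6;  python3 -m creep '[[[0,0,15,0,0,0],[0,0,35,0,0,0],[0,0,35,0,0,0],[0,0,35,0,0,0],[0,0,30,0,0,0]]]'; python3 -m creep '[[[-20,-37,0,0,0,0],[-20,-37,0,0,0,0],[0,0,0,0,0,0],[0,0,0,0,0,0]]]'
python3 - <<'E'
from h import *
st=robot.observe();print(st['tool_pos'],st['tool_rot'],st['contact_force'])
snap('wrist','w3')
im=cv2.imread('pics/raw_w3.png')
cv2.imwrite('pics/w3.png',cv2.resize(cv2.convertScaleAbs(im[20:250,100:400],alpha=1.0,beta=0),None,fx=2.6,fy=2.6,interpolation=cv2.INTER_CUBIC))
np.save('st3.npy',np.r_[st['tool_pos'],st['tool_rot']])
E
```

```text
time: 44.05
tool_pos: [0.5818, 0.0516, 0.2948]
tool_rot: [3.141, -0.004, 0.004]
contact_force: [-1.5, 1.0, 11.6]
opening: 0.049
time: 44.38
tool_pos: [0.5827, 0.0515, 0.2978]
tool_rot: [3.141, -0.011, 0.004]
contact_force: [-0.4, 0.3, -0.2]
opening: 0.0712
time: 44.8
tool_pos: [0.5804, 0.0514, 0.4456]
tool_rot: [3.142, 0.006, 0.004]
contact_force: [0.6, 0.6, 0.3]
opening: 0.0736
time: 45.13
tool_pos: [0.54, -0.0233, 0.4562]
tool_rot: [3.139, -0.014, 0.007]
contact_force: [-0.1, 0.1, 0.1]
opening: 0.0736
[ 0.53995663 -0.02330315  0.45617829] [ 3.13875144 -0.01436063  0.00728026] [-0.13190255  0.14402247  0.06246224]
```

View pics/w3.png

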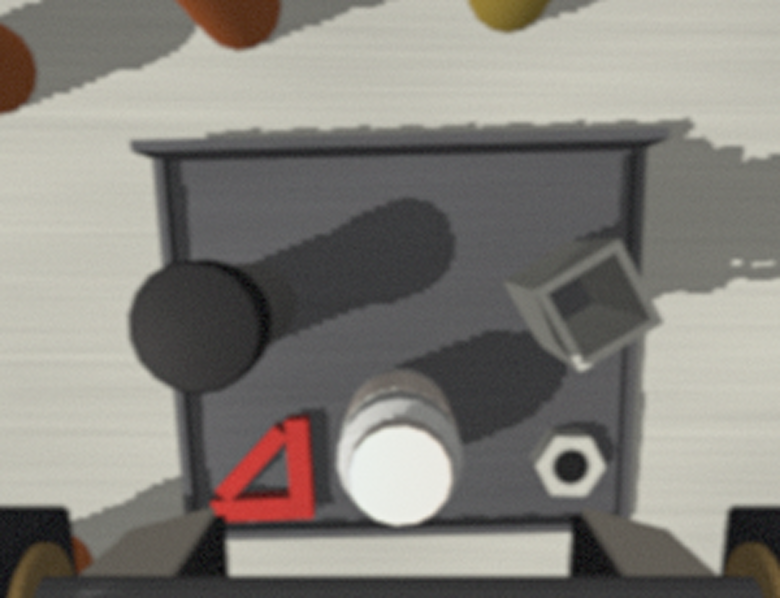

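The wrist view shows all three upright in the tray: canister (196,326), can (398,474), tube (600,307). Nut and magnet look undisturbed. I compare these with the starting spots.

Run:
```python
from h import *
from scipy.optimize import least_squares
a=np.load('st3.npy');st=dict(tool_pos=a[:3],tool_rot=a[3:])
f=lambda u,v,z:pix2z('wrist',u/2.6+100-.3,v/2.6+20-.3,z,st)[:2].round(4)
print('canister',f(196,326,.143),'(start .5808 .0517)  can',f(398,474,.125),'(start .5159 -.0226)','nut',f(570,466,.025),'(.4926,-.1178) magnet',f(314,518,.021),f(212,518,.021))
def corner(x,k):
  t=x[2]+np.radians([135,45,-45,-135][k])
  return np.array([x[0]+.0283*np.cos(t),x[1]+.0283*np.sin(t),.105])
P=[(540,296),(615,240),(661,322),(583,371)]
res=lambda x:np.concatenate([proj('wrist',corner(x,k),st)-np.array([u/2.6+99.7,v/2.6+19.7]) for k,(u,v) in enumerate(P)])
r=least_squares(res,[.585,-.106,-1.],loss='soft_l1');print('tube',r.x,np.degrees(r.x[2]),r.fun.round(1),'(start .5847 -.1066 -57.8)')
b=cv2.imread('pics/raw_a.png');n=viewer.read_camera('scene');d=cv2.absdiff(b,n).max(2)
m=cv2.cvtColor(n,cv2.COLOR_BGR2GRAY)
cv2.imwrite('pics/fin.png',np.hstack([cv2.resize(x[120:310,40:370],None,fx=1.2,fy=1.5) for x in (b,n)]))
```

```text
canister [0.5771 0.051 ] (start .5808 .0517)  can [ 0.5153 -0.0245] (start .5159 -.0226) nut [ 0.4915 -0.1184] (.4926,-.1178) magnet [0.4593 0.0216] [0.4589 0.0783]
tube [ 0.58206433 -0.10788711 -0.96835068] -55.48240729206995 [-2.7 -0.3  0.4 -0.1  1.3 -0.3 -0.2  1.3] (start .5847 -.1066 -57.8)
```

View pics/fin.png

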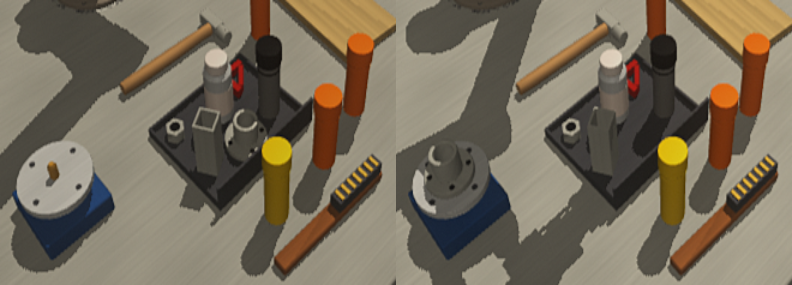

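Before and after match: everything is upright on its spot, the flange is on the positioner, and the bystanders haven't moved. I hand in.

```bash
python3 -c "
from cell import robot
print(robot.hand_in())"
```

```text
the job is handed in; nothing more can be done
None
```

I stood the canister, can and tube together on the plywood board, set the flange on the positioner, then put the three back in the tray. The job was handed in at about 45 s on the robot's clock; the hand-in reports no verdict.

**Flange:** it came down on the plate at exactly the expected height, with contact force. A side picture afterwards showed it lying flat with the brass post inside its bore.

**Return spots:** the last wrist picture put all three upright and close to where they started. The wrist measurement is itself only good to about 2–3 mm, so some of these differences may not be real.

| Object | Offset from start |
|---|---|
| Can | about 2 mm |
| Tube | about 3 mm, turned about 2° |
| Canister | about 4 mm |

- **A disagreement:** for the canister, the gripper's own position at placing was within about 1.5 mm of the grasp position, closer than the picture suggests.
- **A weak measurement:** one tube corner was washed out against the bright table, so its starting angle is only good to a few degrees.

**Bystanders:** the nut and magnet measured within about 2 mm of where they lay. I checked the brush only by eye, in before and after pictures, and it had not moved. At hand-in the gripper was open above the tray, touching nothing.

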